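# Tip a coupon out of its covered tray and square it on the locating stage

### The job

A thin steel coupon lies loose under the clear cover of the shallow tray. Raise the tray by the black handle at its far right corner so that the coupon slides all the way down into the opposite corner, at the open end with the finger notch, then set the tray back flat where it stood and let go of it. Take the coupon out by the notch, lay it on the dark locating stage and push it square and flush against both fence rails, its long edge along the long rail, without disturbing the beaker, bottle, jar and gauge block that stand near.

Things in the scene. Friction and masses are not known exactly. Their poses are not given: they have to be found in the camera images.
- tray: Loose shallow grey metal tray, 0.45 kg, 104 (its x) by 192 mm (its y), origin at the middle of its underside. Walls 5 thick, 17 mm high; inside x -47 to 47, y -91 to 91. Floor top 9 mm up, 5 mm free under it. Slick inside: steel begins to slide at 7 to 11 deg of tilt; into the corner past the walls takes 20 deg or more. Clear cover, top 20 mm up, from its -y end to y 18; the +y end is open.
- tray_pocket (a point): Where the coupon's centre lies when it rests in the open -x, +y corner against both walls, long edges along the tray's x: (-9, 71, 11) mm in the tray's frame; axes are the tray's. Cut clear through for the fingers, both from x -27 to 9: a notch in the +y end wall and floor edge (y 82 to 96) and a floor slot (y 26 to 56), so fingers reach below the coupon's long edges.
- tray_handle (a point): Middle of the bar of the tray's fixed black bow handle, at (27, -71, 47) mm in the tray's frame, at the corner opposite to the pocket; axes are the tray's. Bar 12 mm thick, 14 high, 64 long, some 40 of it clear between its posts; it runs along the tray's (+x, +y) and is gripped from above across (-x, +y). As it is raised the tray pivots on its corner (-52, 96, 0).
- coupon_center (a point): Centre of the loose ground steel coupon, a plain plate 76 mm (its x) by 40 mm (its y) by 4 mm thick (its z), 95 g. It starts flat on the tray's floor under the clear cover, up to 0.25 rad askew to the tray.
- coupon: The same coupon; origin at the middle of its underside.
- fence_corner (a point): Point on the fixed dark steel stage's top, 14 mm above the worktop, where the inner faces of its two fence rails would meet; axes are the stage's. Plate 120 (x) by 150 mm (y), its middle at (-40, 52) from here. Long rail along y (8 to 104), short rail along x (-64 to -8), each 12 wide, 9 mm above the plate. Coupon home: its centre at (-20, 38, 2), its x along the y here.
- beaker: Clear beaker, 45 mm across and 57 mm tall, standing about 15 mm from the -y side of the tray; bystander, origin at its foot.
- bottle: Clear bottle, 54 mm across and 138 mm tall, in the front middle of the worktop; bystander, origin at its foot.
- jar: Low open glass jar, 56 mm across and 42 mm tall, in the front middle of the worktop; bystander, origin at its foot.
- block: Steel gauge block, 9 by 30 by 20 mm tall, standing beside the +y edge of the stage; bystander, origin at its foot.
- balance: Fixed precision balance in the middle, 358 (x) by 210 mm (y), 66 mm high, with a clear draught shield 235 mm high over it from 60 mm on this side of its middle to 145 mm beyond; an obstacle only. Origin at the middle of its foot. A tall dark blue instrument, 301 mm high, fills the worktop at the left beyond 510 mm to +y and from 120 mm on this side of here.
Not all that is in view belongs to the job. Of the things shaped like the tray, the grey one is meant.

How it is judged (in metres and radians):
On the way, in this order (a step that is already met when the one before it is completed fails the run):
1. the tray is tipped (more than 10 degrees) and the coupon has slid into its open corner, within 5 mm of the pocket point (angle between tray's own z axis and vertical above 0.175 rad and x of coupon_center in the frame of tray_pocket between -0.005 and 0.005 m and y of coupon_center in the frame of tray_pocket between -0.005 and 0.005 m), for 0.2 s.
2. the tray stands flat on the worktop again, let go, with the coupon still in its open corner (within 10 mm) (angle between tray's own z axis and vertical below 0.03 rad and height (world z) of tray below 0.004 m and x of coupon_center in the frame of tray_pocket between -0.01 and 0.01 m and y of coupon_center in the frame of tray_pocket between -0.01 and 0.01 m and contact force between the fingers and tray below 0.2 N), for 0.2 s.
At the end, for the whole second after the job is handed in: The coupon lies flat and at rest on the stage, its long edge against the long rail and its end against the short rail (within 2 mm each way, within 2 degrees of square), and the tray stands flat on the worktop within 40 mm of where it stood (x of coupon_center in the frame of fence_corner between -0.022 and -0.018 m and y of coupon_center in the frame of fence_corner between 0.036 and 0.04 m and z of coupon_center in the frame of fence_corner between 0.0005 and 0.0035 m and angle between the x axis of coupon_center and the y axis of fence_corner, either way round below 0.035 rad and angle between the z axis of coupon_center and the z axis of fence_corner, either way round below 0.035 rad and linear speed of each of coupon, tray below 0.01 m/s and angle between tray's own z axis and vertical below 0.03 rad and height (world z) of tray below 0.004 m and distance of tray from where it was at the start of the episode below 0.04 m); the robot touches nothing.
It fails at once if the beaker is pushed more than 15 mm or tipped over (distance of beaker from where it was at the start of the episode above 0.015 m or angle between beaker's own z axis and vertical above 0.4 rad).
It fails at once if the bottle is pushed more than 15 mm or tipped over (distance of bottle from where it was at the start of the episode above 0.015 m or angle between bottle's own z axis and vertical above 0.4 rad).
It fails at once if the jar is pushed more than 15 mm or tipped over (distance of jar from where it was at the start of the episode above 0.015 m or angle between jar's own z axis and vertical above 0.4 rad).
It fails at once if the block is pushed more than 15 mm or tipped over (distance of block from where it was at the start of the episode above 0.015 m or angle between block's own z axis and vertical above 0.4 rad).
It also fails if it takes over 72 s, if anything falls off the work surface, if the arm or the gripper's body presses on something with over 40 N, if the wrist force passes 120 N, or if a joint passes its speed limit or range.

### The arm

A 6-joint arm with a two-finger parallel gripper is mounted at the origin on a cart in front of the work surface, level with it; the furniture and walls round the work are solid. World frame = base frame: x ahead of the robot, y to its left, z up, the work surface at z = 0. Lengths are in mm, angles in rad, forces in N, time in s.
With the tool pointing down it reaches from about 350 to 875 mm from the base axis. Payload 4.2 kg.
Tool frame: the origin (TCP) lies midway between the tips of the shut fingers; the grasp point (between the pads) lies 19 mm behind it; z points along the fingers, y is the direction in which the jaws open and shut (so a half turn about z gives the same grasp; the last joint's range is limited). The gripper opens to 85 mm and grips with 20 to 120 N. Pads are 22 mm wide; open, the fingers measure 114 mm over their backs; the gripper's body (76 mm by 85 mm) begins 54 mm behind the grasp point. The pads swing forward as they close: fully open they stand 13 mm farther back than shut.
Start: joints at [1.596, 0.385, 0.008, 0, -1.194, -0.259], TCP at [144.766, 607.982, 231.312] pointing down, gripper open.
Joint ranges: [-3.14, 3.14], [-1.21, 2.06], [-1.07, 1.41], [-3.16, 2.05], [-2.99, -0.16], [-3.1, 3.1]. Speed limits (rad/s): [2.79, 2.79, 3.14, 3.14, 3.14, 3.14].

### API

Orientations are given as a unit quaternion [x, y, z, w].
In Python, from bench import readout, optics, workorder, nets gives the robot as it stands. The module is installed in compiled form; this text tells all that it offers.
- The arm moves only by the tool move_arm, never from a script. Its argument "steps" is a list of rows, each a list of 7 numbers: the opening, from -1 (shut) to 1 (fully open), so that 0 is half open, then the shift along the world's x, y, z in mm, then the turn, a rotation vector about the world's x, y, z in rad. In form: [[gripper, tx, ty, tz, wx, wy, wz], ...]. A call has 1 to 5 rows; each row is the pose to reach, as a shift and turn from the pose commanded when the call began; what a row does not reach only later rows make up. A row lasts 1/12 s, in which the tool goes at most 41.7 mm and 7.16 degrees, less where a joint would pass 70% of its speed; a pose out of reach is approached as far as the arm can. A call with a gripper value outside its range is refused whole. The fingers move at their own pace and stop on an object; the grip force is fixed at half the most. Time passes only in rows, so rows that repeat a pose let the fingers close. It gives the time, the measured TCP pose, the force and the opening at its end, in the units of the state.
- readout.read_state(): the state, without advancing time (a new reading comes with each control period).
- optics.get_image(name): name is "side" or "top" or "wrist"; returns a dict with "frame" (384x512x3 uint8, blue, green, red), "fx", "fy", "cx", "cy" (pixels), "rvec" (rotation vector, rad) and "tvec" (3), from world to camera coordinates, as OpenCV has them. Camera axes: x right, y down, z forward; pixel columns grow to the right and rows downward; lengths in mm; the calibration is good to about 2 mm. A picture is of the moment at which its call begins. There is no depth.
- workorder.job_done(): hands the job in, once; it reports no verdict.
Trained networks look in a picture, given as the dict that the camera call returned (one of the last four; its "shot" number tells which), for a name from the list of things; names that differ only in an ending like _2 or _b are one class to them, and where a whole thing is asked for, a point or a joint stands for the part that bears it (a point fixed in the world has none). Each returns a list of dicts, best first, with "conf" (0 to 1); they miss things now and then, are a little off and sometimes report something else, mostly with a low value. They report only what shows in the picture. A call takes as long as a camera call. They do not tell look-alikes from the thing itself.
- nets.silhouettes(name, picture): "region" (384x512 bool, what is visible of it) and "extent" ([left, top, right, bottom] in pixels, round what is visible of it).
- nets.tip_of(name, picture): "uv" ([column, row] in pixels: a listed point, or the origin of a listed thing).
The state is a dict: "clock": time; "joints": joint angles; "joint_vel": joint speeds; "joint_efforts": joint torques, N m; "position": TCP position; "ee_rot": TCP orientation; "contact_force": force on the tool from outside, world axes, zero at the start; "wrist_torque": the same for the moment, N m; "gripper_width": finger opening in mm.
Only numpy, scipy, OpenCV 4.12 (cv2) and the standard library are available. Lean on these libraries where they do the work, as an engineer would, in place of code of your own. Each camera call takes 0.05 s, during which the arm holds its last target.

## Working session

There is one attempt and no reset: what is moved stays moved. The work goes in short steps, Python scripts to look and compute and a tool call to move; the robot and the scene stay as the last step left them, time stands still between calls to the robot, and variables do not carry over. Pictures are saved under pics/ and viewed, and the job is handed in when it is done.

Besides the shell and the picture viewer there is one more tool, called after "Call:" as name(argument=value, ...) on one line, values as JSON. move_arm: Moves the arm, as the interface text tells. Its arguments: {"type":"object","properties":{"steps":{"type":"array","items":{"type":"array","items":{"type":"number"}}}},"required":["steps"]}

```bash
mkdir -p pics; cat > h.py <<'E'
import numpy as np, cv2
from bench import readout, optics, workorder, nets
from scipy.spatial.transform import Rotation as R
def save(n,im,s=1.5): cv2.imwrite('pics/'+n,cv2.resize(im,None,fx=s,fy=s,interpolation=cv2.INTER_CUBIC))
def ray(p,uv):
    K=np.array([[p['fx'],0,p['cx']],[0,p['fy'],p['cy']],[0,0,1]]);M=cv2.Rodrigues(np.array(p['rvec'],float))[0];t=np.array(p['tvec'],float)
    c=-M.T@t; d=M.T@np.linalg.solve(K,[uv[0],uv[1],1.]); return c,d
def atz(p,uv,z):
    c,d=ray(p,uv); return c+d*(z-c[2])/d[2]
def proj(p,X):
    K=np.array([[p['fx'],0,p['cx']],[0,p['fy'],p['cy']],[0,0,1]])
    return cv2.projectPoints(np.array(X,float).reshape(-1,3),np.array(p['rvec'],float),np.array(p['tvec'],float),K,None)[0][:,0]
E
python3 - <<'E'
from h import *
np.set_printoptions(precision=1,suppress=True)
print(readout.read_state())
for n in ['side','top','wrist']:
    p=optics.get_image(n); save(n+'0.png',p['frame'])
    c,d=ray(p,(256,192)); print(n,c,d/np.linalg.norm(d),p['fx'])
    for o in ['tray','tray_pocket','tray_handle','coupon_center','fence_corner','beaker','bottle','jar','block','balance']:
        r=nets.tip_of(o,p)
        print(o,[(np.round(x['uv']),round(x['conf'],2),atz(p,x['uv'],dict(tray_pocket=11,tray_handle=47,coupon_center=11,fence_corner=14).get(o,0))[:2]) for x in r[:3]])
E
```

```text
{'clock': 0.0, 'joints': array([ 1.6,  0.4,  0. , -0. , -1.2, -0.3]), 'joint_vel': array([ 0.,  0., -0.,  0., -0., -0.]), 'joint_efforts': array([  0. , -39.2,  18.8,   4.2,  -0. ,   0. ]), 'position': array([144.6, 607.5, 230.2]), 'ee_rot': array([ 1. , -0.1, -0. ,  0. ]), 'contact_force': array([-0.9,  0.2,  0.1]), 'wrist_torque': array([0. , 0. , 0.1]), 'gripper_width': 85.1546751227859}
side [  547.5 -1327.4   905.6] [-0.   0.8 -0.6] 410.40674126835614
tray [(array([249., 249.]), 0.93, array([ 500.2, -372.4])), (array([242., 326.]), 0.64, array([ 492.6, -662.7])), (array([242., 233.]), 0.33, array([ 475.9, -298. ]))]
tray_pocket [(array([240., 235.]), 0.81, array([ 470.5, -316.6])), (array([272., 334.]), 0.57, array([ 571.3, -690.8])), (array([263., 247.]), 0.38, array([ 544.1, -375. ]))]
tray_handle [(array([211., 313.]), 0.78, array([ 413.8, -657.8])), (array([263., 249.]), 0.77, array([ 544.6, -421.6]))]
coupon_center []
fence_corner [(array([260., 154.]), 0.73, array([527.2, 196.6]))]
beaker [(array([258., 280.]), 0.79, array([ 533.3, -501.1])), (array([228., 184.]), 0.29, ar
[... 394 characters left out ...]
 -688.6]))]
tray_handle [(array([327., 185.]), 0.96, array([ 540.1, -415.8])), (array([401., 221.]), 0.69, array([ 410.2, -664.7]))]
coupon_center []
fence_corner [(array([156., 194.]), 0.65, array([517.1, 195.3]))]
beaker [(array([351., 188.]), 0.69, array([ 535.3, -511.3])), (array([316., 198.]), 0.38, array([ 501.3, -382.6]))]
bottle [(array([243., 224.]), 0.79, array([ 408.3, -118.2]))]
jar [(array([218., 228.]), 0.66, array([396.6, -27.5]))]
block [(array([122., 220.]), 0.61, array([429.3, 319.9]))]
balance []
wrist [217.4 589.7 374.7] [-0.3  0.1 -1. ] 313.03791901371875
tray []
tray_pocket []
tray_handle []
coupon_center []
fence_corner []
beaker []
bottle []
jar []
block []
balance []
```

View pics/side0.png

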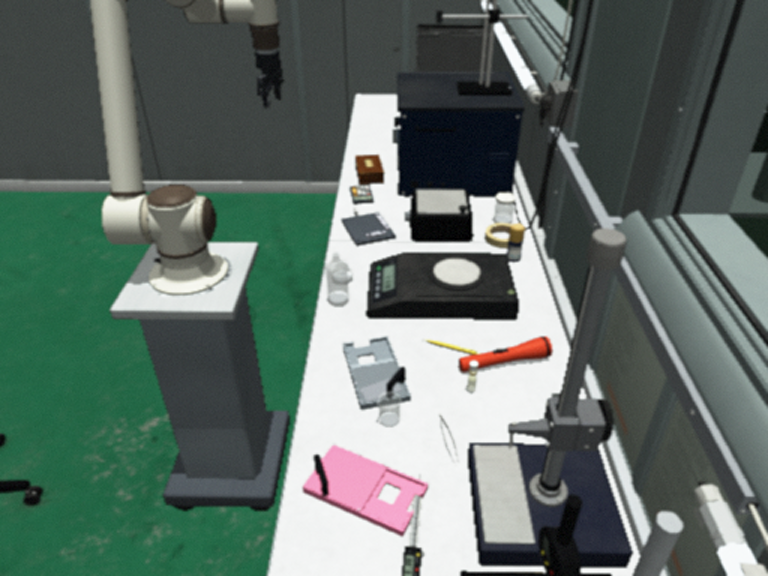

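View pics/top0.png

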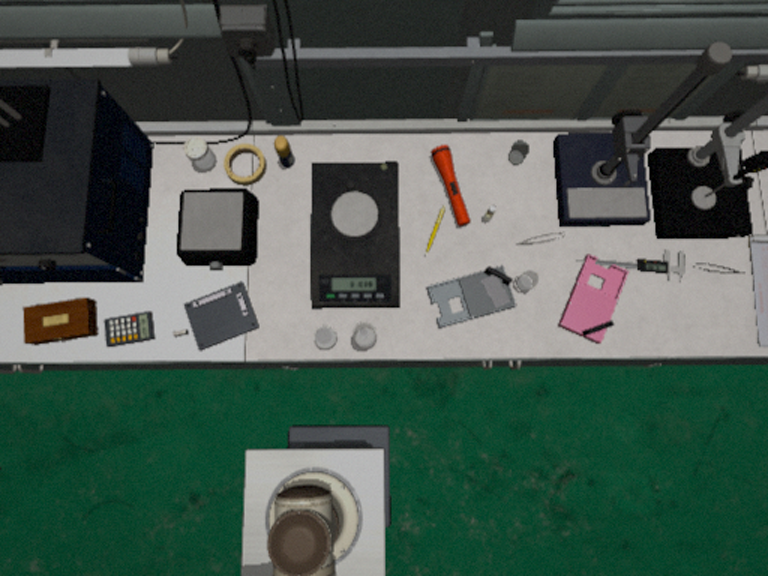

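View pics/wrist0.png

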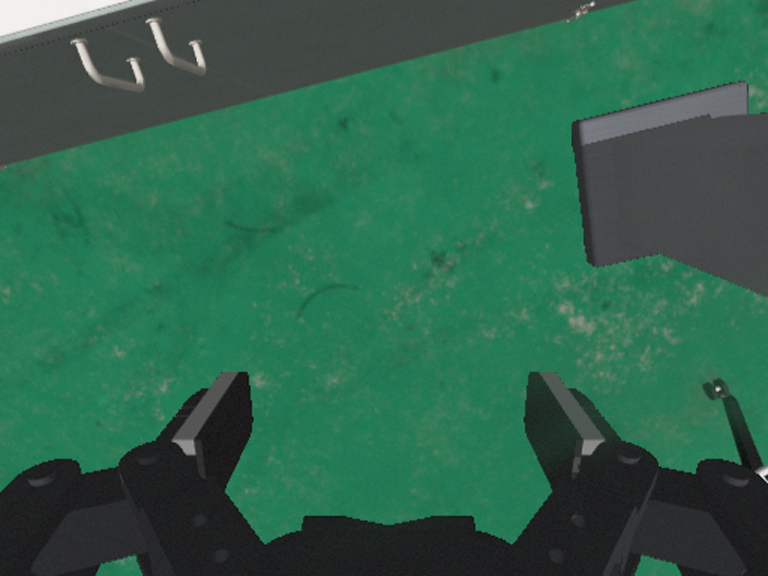

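```bash
python3 - <<'E'
from h import *
np.set_printoptions(precision=1,suppress=True)
p=optics.get_image('top')
a=cv2.resize(p['frame'][165:235,275:370],None,fx=6,fy=6,interpolation=cv2.INTER_CUBIC)
b=cv2.resize(p['frame'][180:250,110:205],None,fx=6,fy=6,interpolation=cv2.INTER_CUBIC)
save('a1.png',np.hstack([a])) if 0 else cv2.imwrite('pics/a1.png',a); cv2.imwrite('pics/b1.png',b)
for uv in [(208,109),(266,109),(266,204),(208,204)]: print('bal',atz(p,uv,66))
for uv in [(285,193),(338,178),(345,197),(293,218)]: print('tray',atz(p,uv,17))
for uv in [(123,202),(160,188),(172,219),(134,232)]: print('stage',atz(p,uv,14))
print(R.from_quat(readout.read_state()['ee_rot']).as_matrix())
E
```

```text
bal [821.3   6.5  66. ]
bal [ 819. -204.   66.]
bal [ 470.  -198.6   66. ]
bal [471.9   1.2  66. ]
tray [ 517.6 -269.1   17. ]
tray [ 571.1 -462.5   17. ]
tray [ 500.9 -483.8   17. ]
tray [ 426.9 -295.2   17. ]
stage [490.8 313.6  14. ]
stage [540.9 182.5  14. ]
stage [427.7 135.2  14. ]
stage [382.7 268.2  14. ]
[[ 1.  -0.2  0. ]
 [-0.2 -1.  -0. ]
 [ 0.   0.  -1. ]]
```

View pics/a1.png

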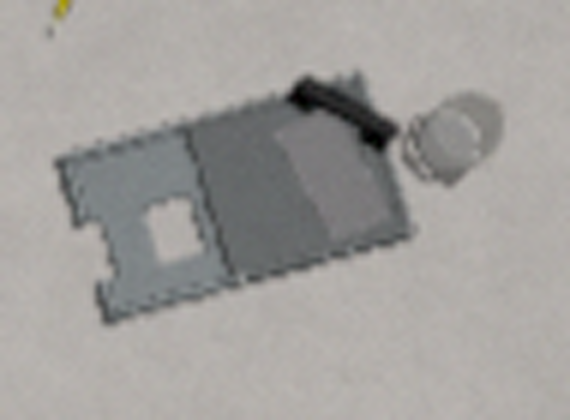

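View pics/b1.png

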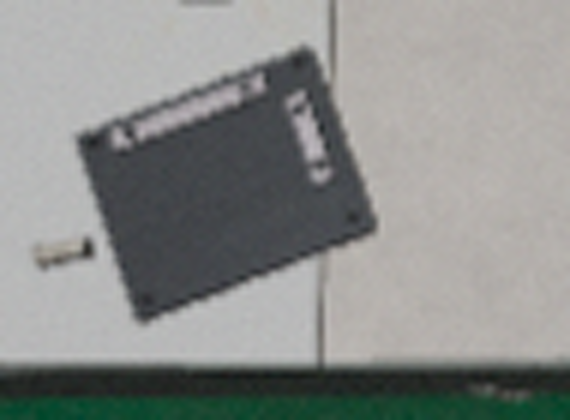

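Call:
move_arm(steps=[[1,35,-25,20,0,0,0],[1,65,-55,30,0,0,0],[1,95,-85,30,0,0,0],[1,125,-115,30,0,0,0],[1,155,-150,30,0,0,0]])

```text
clock: 2.12
position: [292.2, 466.8, 261.8]
ee_rot: [0.993, -0.116, 0.0, -0.001]
contact_force: [1.5, 0.0, 0.8]
gripper_width: 85.4
```

Call:
move_arm(steps=[[1,28,-30,0,0,0,0],[1,56,-65,0,0,0,0],[1,84,-100,0,0,0,0],[1,112,-135,0,0,0,0],[1,140,-165,0,0,0,0]])

```text
clock: 2.53
position: [425.8, 307.5, 261.8]
ee_rot: [0.993, -0.116, 0.0, -0.0]
contact_force: [0.7, 1.2, -0.9]
gripper_width: 85.5
```

Call:
move_arm(steps=[[1,10,-40,0,0,0,0],[1,20,-70,0,0,0,0],[1,20,-70,0,0,0,0]])

```text
clock: 2.78
position: [445.8, 235.0, 261.5]
ee_rot: [0.993, -0.119, -0.0, 0.0]
contact_force: [-0.5, 0.0, -0.0]
gripper_width: 85.4
```

```bash
python3 - <<'E'
from h import *
np.set_printoptions(precision=1,suppress=True)
s=readout.read_state();print(s['clock'],s['position'],s['joints'])
p=optics.get_image('wrist'); save('w1.png',p['frame']);np.save('w1.npy',p,allow_pickle=True)
for o,z in [('fence_corner',14),('block',0),('jar',0),('bottle',0)]:
    print(o,[(np.round(x['uv']),round(x['conf'],2),atz(p,x['uv'],z)[:2]) for x in nets.tip_of(o,p)[:3]])
E
```

```text
2.7833 [445.8 235.  261.5] [ 0.8  0.2 -0.2  0.  -1.2  0.5]
fence_corner [(array([278.,  97.]), 0.58, array([511.9, 193.7]))]
block [(array([199., 190.]), 0.55, array([419.6, 323.8]))]
jar [(array([462., 142.]), 0.83, array([400.8, -24.8]))]
bottle [(array([278.,  94.]), 0.31, array([514.7, 193.2]))]
```

View pics/w1.png

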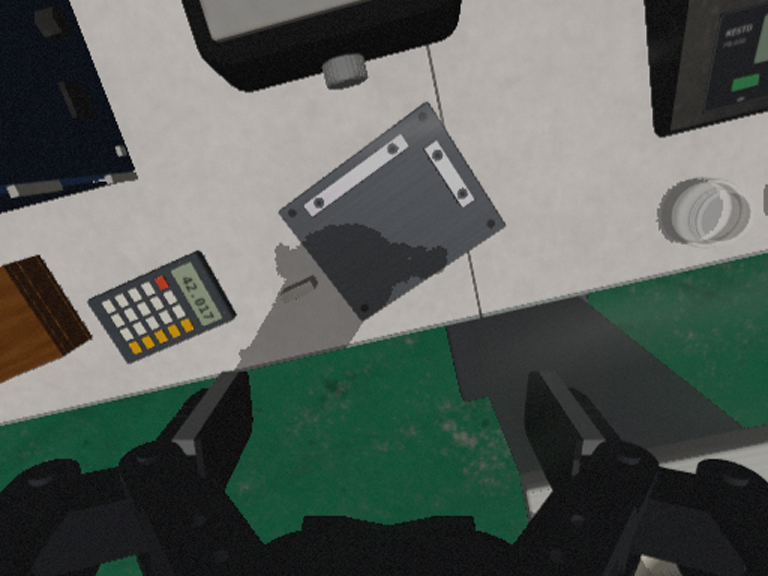

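```bash
cat >> h.py <<'E'
from scipy.optimize import least_squares
def fitpose(pairs,x0):
    """pairs: list of (pic, Xlocal(3), uv); planar pose; x0=[x,y,yaw]; z0 = base height in Xlocal"""
    def f(q):
        M=R.from_rotvec([0,0,q[2]]).as_matrix(); r=[]
        for p,X,uv in pairs: r.append((proj(p,M@np.array(X,float)+[q[0],q[1],0])[0]-uv))
        return np.array(r).ravel()
    s=least_squares(f,x0,x_scale=[10,10,.1],loss='soft_l1'); return s.x,s.fun.reshape(-1,2) if len(s.fun)==2*len(pairs) else s.fun
E
python3 - <<'E'
from h import *
np.set_printoptions(precision=2,suppress=True)
p=np.load('w1.npy',allow_pickle=True).item()
im=cv2.resize(p['frame'][55:225,175:350],None,fx=4,fy=4,interpolation=cv2.INTER_CUBIC); cv2.imwrite('pics/w1c.png',cv2.convertScaleAbs(im,alpha=1.3))
E
```

```text
(no output)
```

View pics/w1c.png

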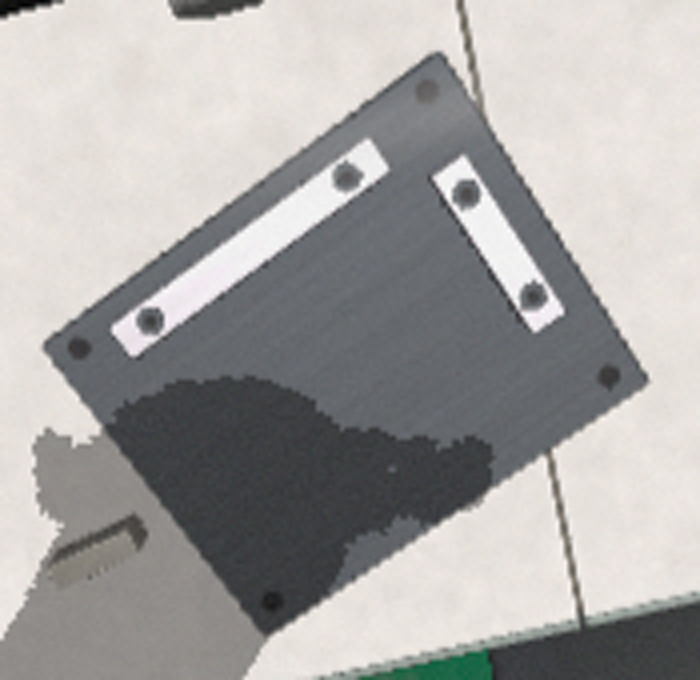

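```bash
python3 - <<'E'
from h import *
np.set_printoptions(precision=2,suppress=True)
p=np.load('w1.npy',allow_pickle=True).item()
L=[((440,53),(20,-23,14)),((44,346),(20,127,14)),((268,634),(-100,127,14)),((648,380),(-100,-23,14)),((370,139),(12,8,23)),((388,167),(0,8,23)),((111,329),(12,104,23)),((136,357),(0,104,23)),((463,155),(-8,-12,23)),((432,177),(-8,0,23)),((541,332),(-64,0,23)),((564,313),(-64,-12,23))]
pr=[(p,X,[(u[0]+.5)/4-.5+175,(u[1]+.5)/4-.5+55]) for u,X in L]
q,r=fitpose(pr,[515,194,.35]);print(q);print(r)
# block top edge corners
for U in [(133,516),(146,533),(50,585),(55,555)]: print(atz(p,[(U[0]+.5)/4-.5+175,(U[1]+.5)/4-.5+55],20))
t=optics.get_image('top')
M=R.from_rotvec([0,0,q[2]]).as_matrix()
print(proj(t,[M@np.array(X,float)+[q[0],q[1],0] for X in [(20,-23,14),(20,127,14),(-100,127,14),(-100,-23,14)]]))
E
```

```text
[516.2  193.14   0.38]
[[ 0.09 -1.5 ]
 [-1.    0.11]
 [ 0.01  1.67]
 [ 1.47  0.57]
 [-0.15 -1.03]
 [ 1.22  0.81]
 [-0.49 -0.23]
 [-0.62  0.87]
 [ 0.55 -0.72]
 [-0.26  0.01]
 [-1.64  0.6 ]
 [ 1.   -0.44]]
[430.01 304.6   20.  ]
[423.6  302.15  20.  ]
[414.09 337.33  20.  ]
[423.45 332.68  20.  ]
[[160.97 187.36]
 [121.58 202.77]
 [132.16 233.79]
 [172.12 217.88]]
```

Call:
move_arm(steps=[[1,-2,-40,0,0,0,-0.122],[1,-4,-80,0,0,0,-0.244],[1,-6,-120,0,0,0,-0.366],[1,-8,-160,0,0,0,-0.488],[1,-10,-200,0,0,0,-0.61]])

```text
clock: 3.5
position: [434.7, 39.0, 261.5]
ee_rot: [0.912, -0.411, 0.0, -0.0]
contact_force: [1.3, -0.6, 0.2]
gripper_width: 85.4
```

Call:
move_arm(steps=[[1,0,-40,0,0,0,-0.122],[1,0,-80,0,0,0,-0.244],[1,0,-120,0,0,0,-0.366],[1,5,-160,0,0,0,-0.488],[1,10,-200,0,0,0,-0.61]])

```text
clock: 3.92
position: [445.4, -161.5, 261.7]
ee_rot: [0.746, -0.666, 0.0, -0.0]
contact_force: [1.6, -0.1, 0.1]
gripper_width: 85.4
```

Call:
move_arm(steps=[[0,10,-40,0,0,0,-0.122],[0,20,-80,0,0,0,-0.244],[0,30,-120,0,0,0,-0.366],[0,45,-160,0,0,0,-0.488],[0,55,-205,0,0,0,-0.6]])

```text
clock: 4.33
position: [500.6, -361.3, 260.9]
ee_rot: [-0.516, 0.857, -0.0, 0.0]
contact_force: [1.0, 0.6, 1.1]
gripper_width: 42.6
```

Call:
move_arm(steps=[[0,0,0,0,0,0,0],[0,0,0,0,0,0,0]])

```text
clock: 4.5
position: [499.6, -361.2, 259.3]
ee_rot: [-0.517, 0.856, 0.001, -0.001]
contact_force: [-0.6, 0.7, -0.0]
gripper_width: 42.6
```

```bash
python3 - <<'E'
from h import *
np.set_printoptions(precision=2,suppress=True)
s=readout.read_state();print(s['clock'],s['position'],s['joints'],s['gripper_width']);print(R.from_quat(s['ee_rot']).as_matrix())
p=optics.get_image('wrist'); save('w2.png',p['frame']);np.save('w2.npy',p,allow_pickle=True)
for o,z in [('tray_handle',47),('tray_pocket',11),('coupon_center',11),('tray',0),('beaker',0)]:
    print(o,[(np.round(x['uv']),round(x['conf'],2),atz(p,x['uv'],z)[:2]) for x in nets.tip_of(o,p)[:3]])
E
```

```text
4.5 [ 499.64 -361.19  259.35] [-0.36  0.35  0.03 -0.   -1.25 -0.12] 42.642145797664746
[[-0.47 -0.88 -0.  ]
 [-0.89  0.47  0.  ]
 [ 0.    0.   -1.  ]]
tray_handle [(array([192., 120.]), 0.6, array([ 541.46, -440.03]))]
tray_pocket [(array([293., 186.]), 0.92, array([ 476.41, -308.17]))]
coupon_center []
tray [(array([254., 145.]), 0.64, array([ 497.41, -377.36]))]
beaker [(array([178.,  65.]), 0.74, array([ 532.29, -504.18]))]
```

View pics/w2.png

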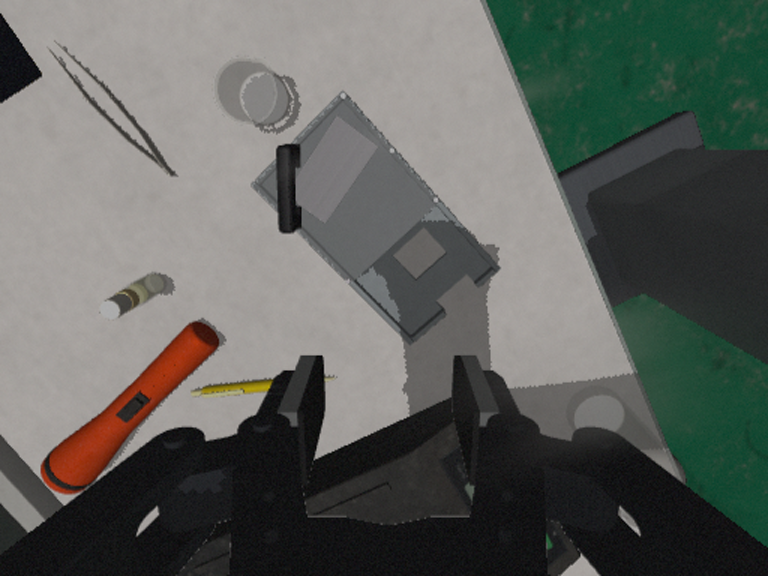

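```bash
python3 - <<'E'
from h import *
p=np.load('w2.npy',allow_pickle=True).item()
im=cv2.resize(p['frame'][50:235,160:340],None,fx=4,fy=4,interpolation=cv2.INTER_CUBIC)[:600*2]; im=cv2.convertScaleAbs(im,alpha=1.3); cv2.imwrite('pics/w2c.png',im[:,:])
print(im.shape)
E
```

```text
(740, 720, 3)
```

View pics/w2c.png

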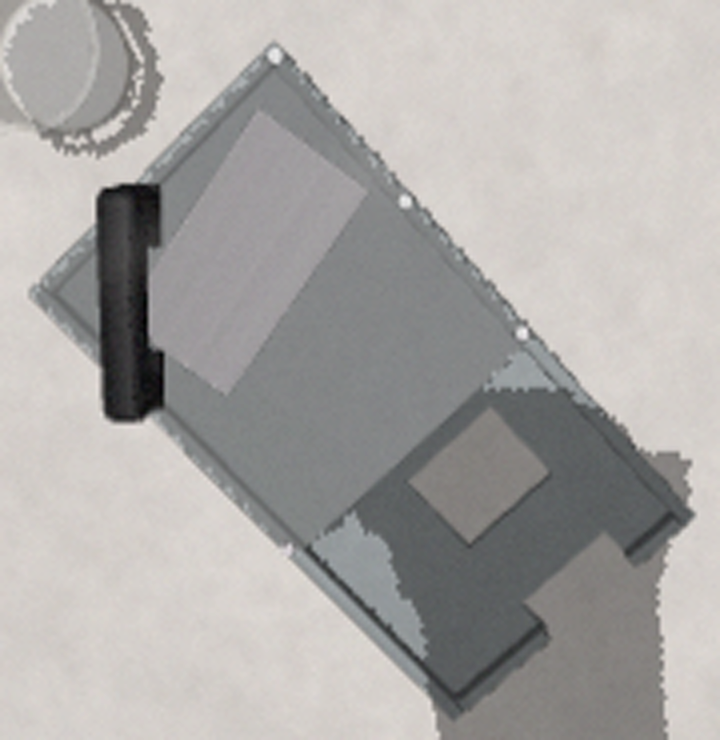

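```bash
python3 - <<'E'
from h import *
np.set_printoptions(precision=2,suppress=True)
p=np.load('w2.npy',allow_pickle=True).item()
L=[((275,43),(-52,-96,20)),((30,292),(52,-96,20)),((690,512),(-52,96,17)),((490,407),(-27,26,9)),((410,483),(9,26,9)),((550,470),(-27,56,9)),((470,545),(9,56,9)),((122,418),(49.6,-48.4,52)),((120,187),(4.4,-93.6,52))]
pr=[(p,X,[(u[0]+.5)/4-.5+160,(u[1]+.5)/4-.5+50]) for u,X in L]
q,r=fitpose(pr,[500,-370,.3]);print(q);print(r)
M=R.from_rotvec([0,0,q[2]]).as_matrix()
for n,X in dict(handle=(27,-71,47),pocket=(-9,71,11),corner=(-52,96,0)).items(): print(n,M@np.array(X,float)+[q[0],q[1],0])
print('jaw ang',np.degrees(q[2])+135)
np.save('tray.npy',q)
t=optics.get_image('top')
W=[M@np.array(X,float)+[q[0],q[1],0] for u,X in L]
im=t['frame'].copy()
for a in proj(t,W): print(a)
E
```

```text
[ 501.14 -373.1     0.26]
[[-0.26 -1.5 ]
 [-1.13  0.05]
 [ 1.78  1.2 ]
 [ 0.19 -0.46]
 [-0.75 -0.57]
 [ 0.65  0.82]
 [-0.23  0.35]
 [ 0.68  0.98]
 [-0.31 -0.38]]
handle [ 545.62 -434.67   47.  ]
pocket [ 474.04 -306.86   11.  ]
corner [ 426.03 -293.86    0.  ]
jaw ang 150.0238690009024
[344.33 203.77]
[335.31 176.45]
[292.64 218.24]
[309.09 206.65]
[306.14 197.16]
[301.1  208.87]
[298.18 199.35]
[324.58 178.47]
[340.79 187.18]
```

Call:
move_arm(steps=[[0,15,-25,-25,0,0,-0.035],[0,30,-50,-50,0,0,-0.035],[0,46,-73,-80,0,0,-0.035],[0,46,-73,-120,0,0,-0.035],[0,46,-73,-150,0,0,-0.035]])

```text
clock: 5.27
position: [544.7, -433.0, 108.1]
ee_rot: [-0.502, 0.865, 0.001, -0.0]
contact_force: [-0.3, 0.1, -0.7]
gripper_width: 42.9
```

Call:
move_arm(steps=[[0,0,0,0,0,0,0]])

```text
clock: 5.35
position: [541.0, -430.1, 103.1]
ee_rot: [-0.502, 0.865, 0.007, -0.003]
contact_force: [-1.4, 0.6, -1.4]
gripper_width: 42.5
```

```bash
python3 - <<'E'
from h import *
np.set_printoptions(precision=2,suppress=True)
s=readout.read_state();print(s['clock'],s['position'])
p=optics.get_image('wrist'); save('w3.png',p['frame']);np.save('w3.npy',p,allow_pickle=True)
for o,z in [('tray_handle',47),('tray_pocket',11)]:
    print(o,[(np.round(x['uv']),round(x['conf'],2),atz(p,x['uv'],z)[:2]) for x in nets.tip_of(o,p)[:3]])
print(proj(p,[[545.6,-434.7,54]]))
E
```

```text
5.35 [ 541.03 -430.13  103.05]
tray_handle [(array([249., 206.]), 0.56, array([ 543.49, -436.82]))]
tray_pocket [(array([393., 276.]), 0.71, array([ 475.29, -307.8 ]))]
[[248.02 213.86]]
```

View pics/w3.png

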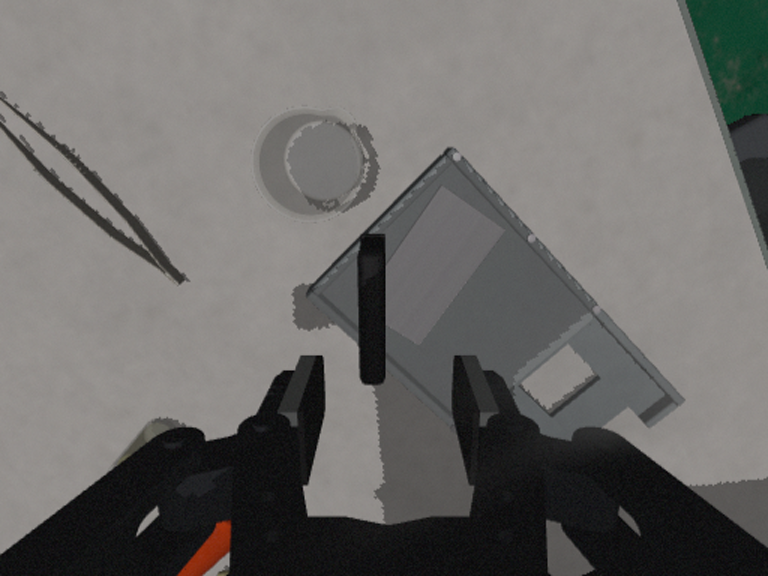

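Call:
move_arm(steps=[[0,0,0,-20,0,0,0],[0,0,0,-20,0,0,0]])

```text
clock: 5.67
position: [545.3, -432.6, 92.4]
ee_rot: [-0.503, 0.865, -0.0, 0.001]
contact_force: [-0.9, 1.2, -1.1]
gripper_width: 42.6
```

Call:
move_arm(steps=[[0,0,0,0,0,0,0]])

```text
clock: 5.75
position: [545.6, -433.3, 93.7]
ee_rot: [-0.503, 0.864, -0.001, 0.001]
contact_force: [0.1, 0.0, 0.8]
gripper_width: 43.2
```

Call:
move_arm(steps=[[0,0,0,-20,0,0,0],[0,0,0,-40,0,0,0],[0,0,0,-55,0,0,0],[0,0,0,-61,0,0,0],[0,0,0,-61,0,0,0]])

```text
clock: 6.17
position: [545.0, -433.2, 30.6]
ee_rot: [-0.503, 0.865, 0.0, -0.0]
contact_force: [0.5, -0.2, 0.4]
gripper_width: 42.5
```

Call:
move_arm(steps=[[-0.5,0,0,0,0,0,0],[-0.8,0,0,0,0,0,0],[-1,0,0,0,0,0,0],[-1,0,0,0,0,0,0],[-1,0,0,0,0,0,0]])

```text
clock: 6.58
position: [546.2, -433.9, 32.6]
ee_rot: [-0.503, 0.864, -0.002, 0.001]
contact_force: [-0.5, 1.1, 6.0]
gripper_width: 10.9
```

```bash
python3 - <<'E'
from h import *
np.set_printoptions(precision=2,suppress=True)
s=readout.read_state();print(s['clock'],s['position'],s['gripper_width'],s['joints'])
p=optics.get_image('wrist'); save('w4.png',p['frame'])
E
```

```text
6.5833 [ 546.19 -433.95   32.57] 10.864198407390758 [-0.44  0.68 -0.02  0.   -0.87 -0.08]
```

View pics/w4.png

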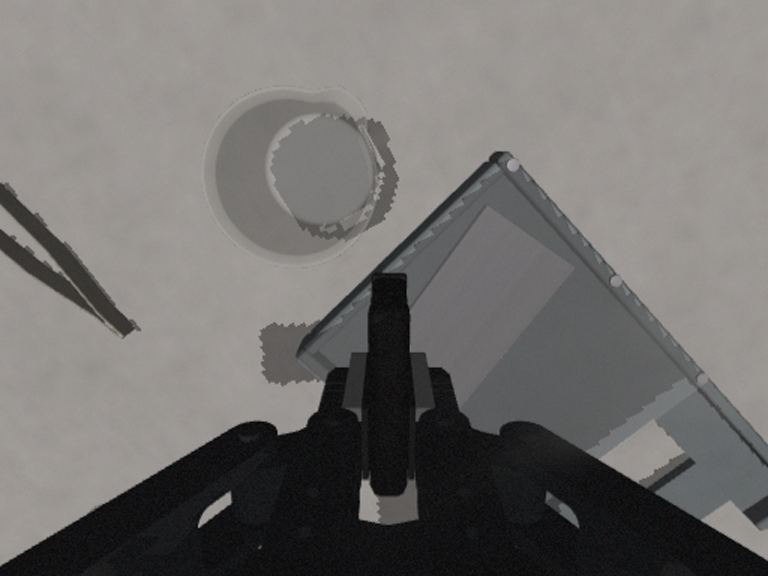

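Call:
move_arm(steps=[[-1,-1.5,0.9,8.7,-0.025,-0.043,0],[-1,-3.4,2.0,17.2,-0.05,-0.087,0],[-1,-5.7,3.3,25.7,-0.075,-0.13,0],[-1,-8.3,4.8,34,-0.1,-0.173,0],[-1,-11.3,6.5,42.1,-0.125,-0.2165,0]])

```text
clock: 7.05
position: [533.0, -426.3, 72.2]
ee_rot: [-0.498, 0.858, -0.108, 0.062]
contact_force: [0.8, -0.4, -2.5]
gripper_width: 10.7
```

```bash
python3 - <<'E'
from h import *
np.set_printoptions(precision=2,suppress=True)
s=readout.read_state();print(s['clock'],s['position'],s['gripper_width'],s['contact_force'],s['joints'])
p=optics.get_image('side'); cv2.imwrite('pics/s5.png',cv2.resize(p['frame'][200:300,200:320],None,fx=5,fy=5,interpolation=cv2.INTER_CUBIC))
E
```

```text
7.05 [ 532.97 -426.3    72.16] 10.713593491103369 [ 0.78 -0.36 -2.51] [-0.43  0.52 -0.25  0.04 -0.55 -0.13]
```

View pics/s5.png

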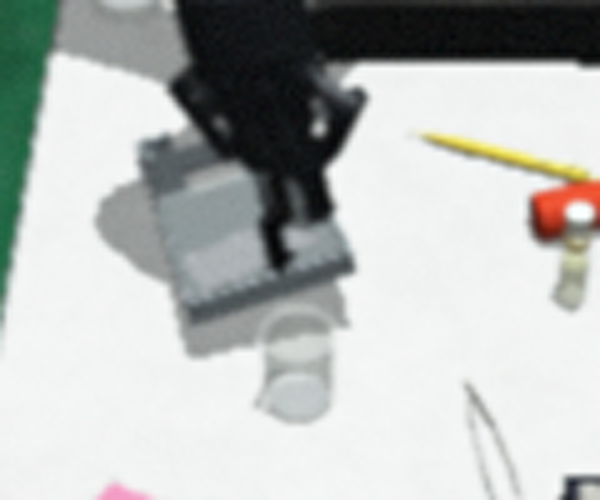

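Call:
move_arm(steps=[[-1,-3.3,1.9,7.9,-0.025,-0.043,0],[-1,-7,4,15.7,-0.05,-0.087,0],[-1,-11,6.4,23.2,-0.075,-0.13,0],[-1,-14.5,8.4,29.1,-0.095,-0.1645,0],[-1,-14.5,8.4,29.1,-0.095,-0.1645,0]])

```text
clock: 7.52
position: [515.9, -417.0, 100.4]
ee_rot: [-0.49, 0.844, -0.187, 0.107]
contact_force: [-1.1, 0.9, -3.8]
gripper_width: 10.6
```

Call:
move_arm(steps=[[-1,0,0,0,0,0,0],[-1,0,0,0,0,0,0],[-1,0,0,0,0,0,0],[-1,0,0,0,0,0,0]])

```text
clock: 7.85
position: [519.5, -418.5, 100.9]
ee_rot: [-0.49, 0.844, -0.189, 0.108]
contact_force: [-0.8, 1.4, -3.2]
gripper_width: 11.1
```

```bash
python3 - <<'E'
from h import *
np.set_printoptions(precision=2,suppress=True)
s=readout.read_state();print(s['clock'],s['position'],s['gripper_width'],s['contact_force'],s['joints'])
p=optics.get_image('side');w=optics.get_image('wrist');t=optics.get_image('top')
cv2.imwrite('pics/s6.png',cv2.resize(p['frame'][200:300,200:320],None,fx=5,fy=5,interpolation=cv2.INTER_CUBIC))
save('w6.png',w['frame']);cv2.imwrite('pics/t6.png',cv2.resize(t['frame'][160:260,250:370],None,fx=6,fy=6,interpolation=cv2.INTER_CUBIC))
E
```

```text
7.85 [ 519.5  -418.54  100.88] 11.061634241834716 [-0.85  1.37 -3.18] [-0.42  0.42 -0.46  0.17 -0.26 -0.26]
```

View pics/s6.png

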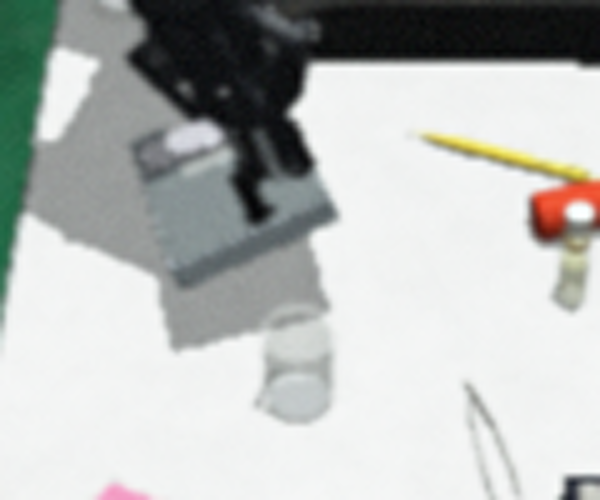

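View pics/w6.png

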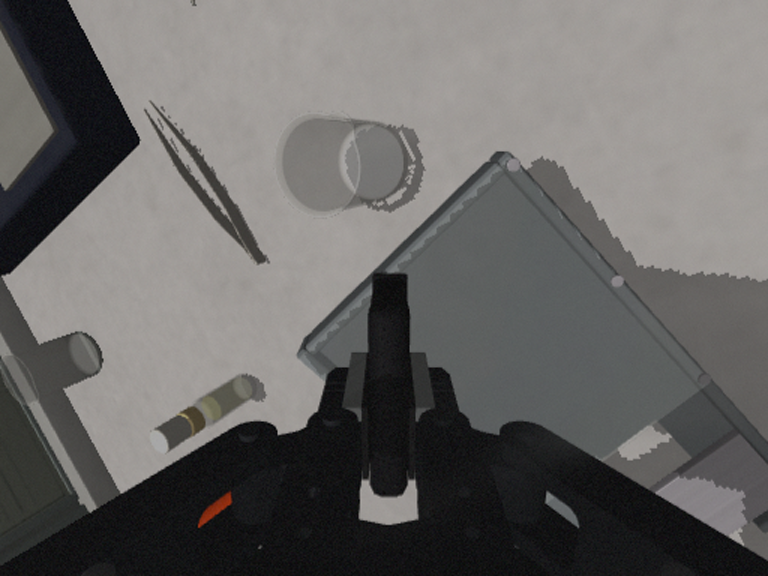

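View pics/t6.png

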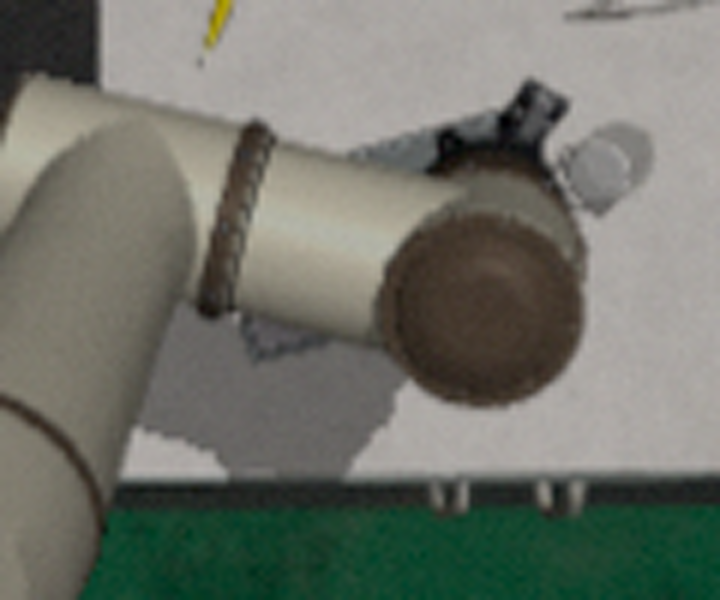

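```bash
cat > ov.py <<'E'
from h import *
q=np.load('tray.npy')
R0=R.from_rotvec([0,0,q[2]]); T0=np.array([q[0],q[1],0])
Rg=R.from_quat([-0.503,0.864,-0.002,0.001]); Tg=np.array([546.2,-433.9,32.6])
Rr=Rg.inv()*R0; Tr=Rg.inv().apply(T0-Tg)
def draw(w,name,x0,y0,x1,y1,f):
    s=readout.read_state(); Rc=R.from_quat(s['ee_rot']); Tc=s['position']
    Rt=Rc*Rr; Tt=Tc+Rc.apply(Tr)
    print('tray now',Tt,'tilt',np.degrees(np.arccos(Rt.as_matrix()[2,2])),'corner',Rt.apply([-52,96,0])+Tt)
    im=cv2.resize(w['frame'][y0:y1,x0:x1],None,fx=f,fy=f,interpolation=cv2.INTER_CUBIC); im=cv2.convertScaleAbs(im,alpha=1.4)
    def poly(P,c): 
        uv=(proj(w,Rt.apply(np.array(P,float))+Tt)-[x0,y0]+.5)*f; cv2.polylines(im,[uv.astype(int)],True,c,1)
    c=np.array([-9,71]); 
    poly([(-47,51,13),(29,51,13),(29,91,13),(-47,91,13)],(0,0,255))
    poly([(-52,-96,17),(52,-96,17),(52,96,17),(-52,96,17)],(0,255,0))
    cv2.imwrite('pics/'+name,im)
if __name__=='__main__':
    w=optics.get_image('wrist'); draw(w,'o7.png',380,210,512,384,4)
    p=optics.get_image('side'); draw(p,'o7s.png',210,210,290,270,9)
E
python3 ov.py
```

```text
tray now [ 491.82000038 -367.63841297   42.41821745] tilt 24.925278637083473 corner [ 425.27470161 -293.15125684   -1.66564335]
tray now [ 491.78844043 -367.63048906   42.51214373] tilt 24.935854782918835 corner [ 425.25130427 -293.14600444   -1.58854858]
```

View pics/o7.png

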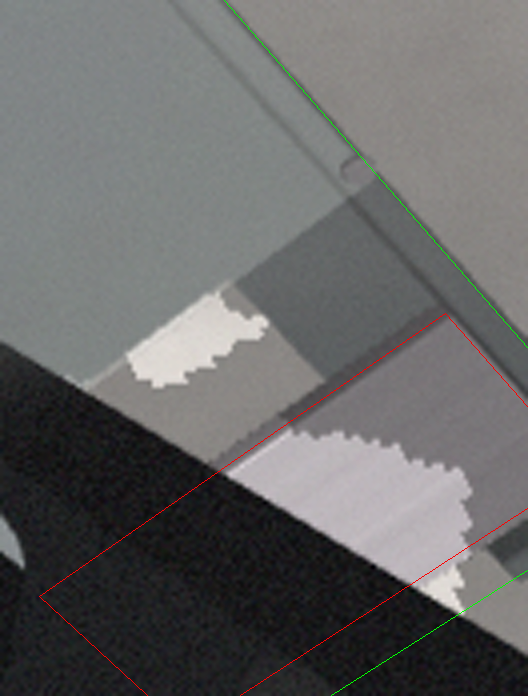

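View pics/o7s.png

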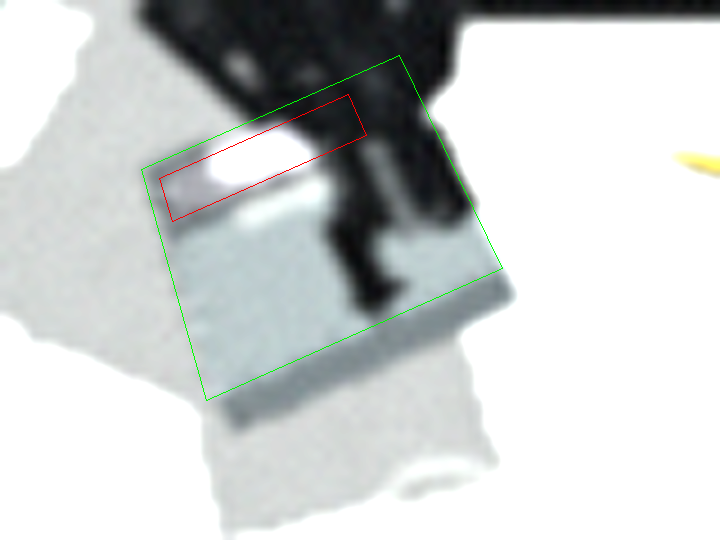

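Call:
move_arm(steps=[[-1,4.2,-2.5,-7.4,0.025,0.043,0],[-1,8.2,-4.8,-15,0.05,0.087,0],[-1,11.9,-6.8,-22.7,0.075,0.13,0],[-1,15.1,-8.7,-30.7,0.1,0.173,0],[-1,18,-10.4,-38.9,0.125,0.2165,0]])

```text
clock: 8.52
position: [537.9, -429.0, 62.7]
ee_rot: [-0.5, 0.861, -0.082, 0.047]
contact_force: [-0.5, 0.2, -2.6]
gripper_width: 11.0
```

Call:
move_arm(steps=[[-1,2.6,-1.5,-8.3,0.025,0.043,0],[-1,4.8,-2.75,-16.8,0.05,0.087,0],[-1,6.2,-3.6,-23.6,0.07,0.121,0],[-1,7.2,-4.2,-28.8,0.085,0.147,0],[-1,7.8,-4.5,-32.3,0.095,0.1645,0]])

```text
clock: 8.93
position: [546.5, -434.4, 32.5]
ee_rot: [-0.503, 0.864, -0.001, -0.0]
contact_force: [-5.0, 4.9, 19.5]
gripper_width: 10.7
```

Call:
move_arm(steps=[[-1,0,0,0,0,0,0],[-1,0,0,0,0,0,0]])

```text
clock: 9.1
position: [547.4, -434.9, 32.6]
ee_rot: [-0.503, 0.864, -0.003, 0.001]
contact_force: [0.9, -1.6, 3.8]
gripper_width: 10.4
```

```bash
python3 - <<'E'
from ov import *
np.set_printoptions(precision=2,suppress=True)
s=readout.read_state();print(s['clock'],s['position'],s['contact_force'],s['ee_rot'])
w=optics.get_image('wrist'); draw(w,'o8.png',380,210,512,384,4)
E
```

```text
9.1 [ 547.43 -434.95   32.59] [ 0.9  -1.58  3.82] [-0.5   0.86 -0.    0.  ]
tray now [ 502.46 -374.18   -0.22] tilt 0.15953033134767833 corner [ 427.39 -294.9    -0.53]
```

View pics/o8.png

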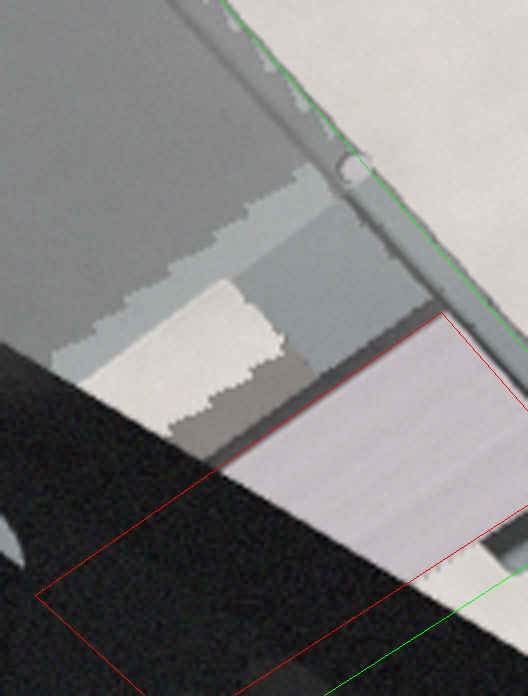

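Call:
move_arm(steps=[[-0.5,0,0,0,0,0,0],[-0.2,0,0,0,0,0,0],[0,0,0,0,0,0,0],[0,0,0,3,0,0,0],[0,0,0,8,0,0,0]])

```text
clock: 9.57
position: [544.3, -432.8, 37.6]
ee_rot: [-0.502, 0.865, 0.001, -0.0]
contact_force: [-0.4, -0.3, -0.3]
gripper_width: 42.6
```

Call:
move_arm(steps=[[0,0,0,25,0,0,0],[0,0,0,50,0,0,0],[0,0,0,85,0,0,0],[0.6,-25,40,115,0,0,0.12],[0.6,-50,80,130,0,0,0.24]])

```text
clock: 9.98
position: [507.1, -371.7, 163.5]
ee_rot: [-0.604, 0.797, -0.003, 0.001]
contact_force: [0.4, 0.5, 0.2]
gripper_width: 65.4
```

Call:
move_arm(steps=[[0.2,-5,10,0,0,0,-0.115],[0.2,-10,20,0,0,0,-0.23],[0.2,-14,30,0,0,0,-0.345],[0.2,-18,40,0,0,0,-0.46],[0.2,-22,46,0,0,0,-0.575]])

```text
clock: 10.4
position: [483.4, -323.5, 161.3]
ee_rot: [-0.349, 0.937, -0.0, 0.0]
contact_force: [0.2, 0.6, -0.3]
gripper_width: 51.3
```

Call:
move_arm(steps=[[0.2,0,0,0,0,0,-0.115],[0.2,0,0,0,0,0,-0.23],[0.2,0,0,0,0,0,-0.345],[0.2,0,0,0,0,0,-0.451],[0.2,0,0,0,0,0,-0.451]])

```text
clock: 10.82
position: [483.7, -324.3, 161.1]
ee_rot: [-0.132, 0.991, -0.0, 0.0]
contact_force: [-0.3, -0.4, 0.3]
gripper_width: 51.4
```

```bash
python3 - <<'E'
from h import *
np.set_printoptions(precision=2,suppress=True)
s=readout.read_state();print(s['clock'],s['position'],s['joints'],s['gripper_width']);print(R.from_quat(s['ee_rot']).as_matrix())
p=optics.get_image('wrist'); save('w9.png',p['frame']);np.save('w9.npy',p,allow_pickle=True)
for o,z in [('tray_pocket',11),('coupon_center',11)]:
    print(o,[(np.round(x['uv']),round(x['conf'],2),atz(p,x['uv'],z)[:2]) for x in nets.tip_of(o,p)[:3]])
q=np.load('tray.npy');M=R.from_rotvec([0,0,q[2]]).as_matrix()
print(proj(p,[M@np.array(X,float)+[q[0],q[1],0] for X in [(-47,51,13),(29,51,13),(29,91,13),(-47,91,13),(-52,96,17),(52,96,17)]])*1.5)
E
```

```text
10.8167 [ 483.67 -324.34  161.08] [-0.31  0.37 -0.2  -0.   -1.   -0.99] 51.41201934478942
[[-0.97 -0.26  0.  ]
 [-0.26  0.97 -0.  ]
 [-0.   -0.   -1.  ]]
tray_pocket []
coupon_center [(array([282., 171.]), 0.61, array([ 471.97, -305.16]))]
[[387.96 199.4 ]
 [387.61 315.57]
 [448.06 315.74]
 [453.14 199.6 ]
 [462.68 191.99]
 [454.87 350.16]]
```

View pics/w9.png

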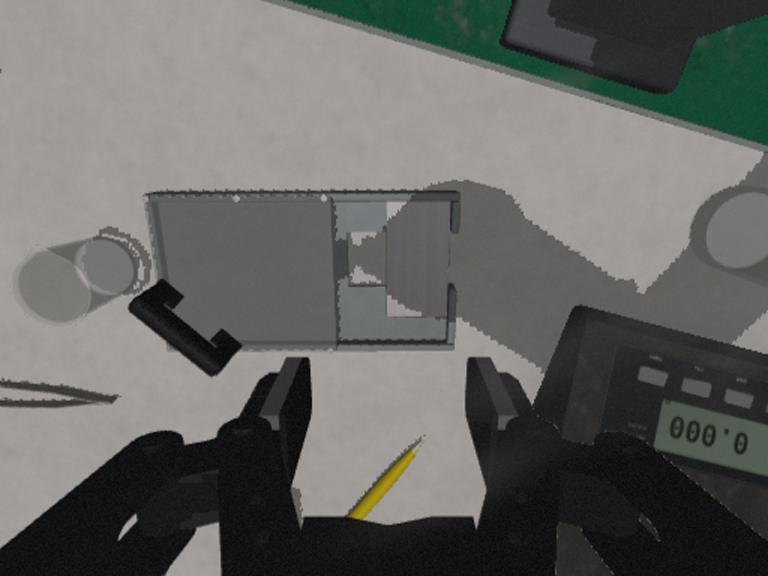

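Call:
move_arm(steps=[[0.2,-4,8,-25,0,0,0],[0.2,-9,17,-60,0,0,0],[0.2,-9,17,-95,0,0,0],[0.2,-9,17,-120,0,0,0],[0.2,-9,17,-125,0,0,0]])

```text
clock: 11.38
position: [471.5, -306.1, 31.3]
ee_rot: [-0.133, 0.991, 0.002, -0.004]
contact_force: [-0.9, 0.1, 0.6]
gripper_width: 50.9
```

Call:
move_arm(steps=[[0.2,0,0,0,0,0,0],[0.2,0,0,0,0,0,0]])

```text
clock: 11.55
position: [475.7, -307.9, 36.6]
ee_rot: [-0.134, 0.991, -0.001, 0.001]
contact_force: [1.1, -0.1, 0.5]
gripper_width: 51.2
```

```bash
python3 - <<'E'
from h import *
np.set_printoptions(precision=2,suppress=True)
s=readout.read_state();print(s['clock'],s['position'],s['joints'],s['gripper_width'])
p=optics.get_image('wrist'); save('w10.png',p['frame']);np.save('w10.npy',p,allow_pickle=True)
P=s['position'];print(proj(p,[[474.6,-307.,13],[P[0],P[1],13]])*1.5)
E
```

```text
11.55 [ 475.72 -307.93   36.62] [-0.29  0.5  -0.37  0.   -0.7  -1.02] 51.2329683678677
[[392.51 345.99]
 [389.43 347.98]]
```

View pics/w10.png

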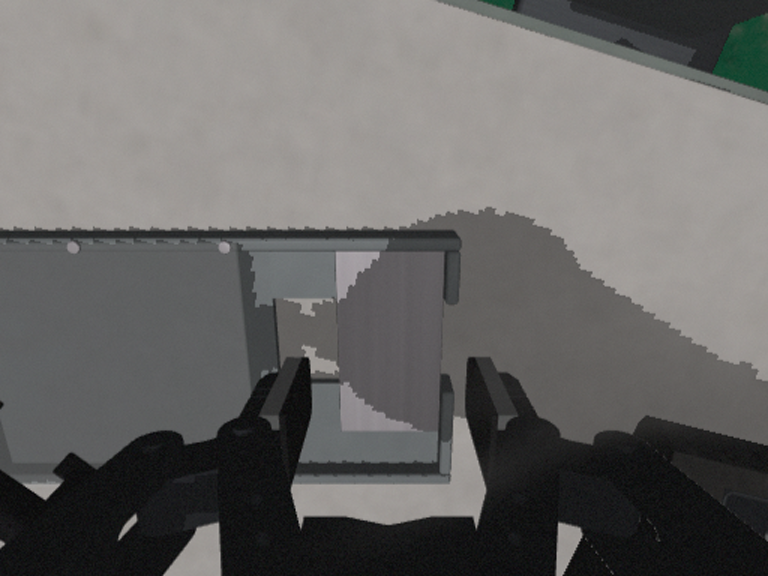

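Call:
move_arm(steps=[[0.2,-2,-0.5,-10,0,0,0],[0.2,-2,-0.5,-20,0,0,0],[0.2,-2,-0.5,-28,0,0,0],[0.2,-2,-0.5,-33,0,0,0],[0.2,-2,-0.5,-34,0,0,0]])

```text
clock: 12.02
position: [471.8, -307.6, 0.2]
ee_rot: [-0.133, 0.991, 0.001, -0.001]
contact_force: [-0.5, -0.8, -0.2]
gripper_width: 51.3
```

Call:
move_arm(steps=[[0.2,0,0,0,0,0,0]])

```text
clock: 12.1
position: [472.3, -307.8, 0.9]
ee_rot: [-0.133, 0.991, 0.0, -0.001]
contact_force: [1.4, -0.5, 0.2]
gripper_width: 51.2
```

Call:
move_arm(steps=[[0,0,0,0.5,0,0,0],[-0.3,0,0,0.5,0,0,0],[-0.5,0,0,0.5,0,0,0],[-1,0,0,0.5,0,0,0],[-1,0,0,0.5,0,0,0]])

```text
clock: 12.52
position: [473.2, -308.1, 2.6]
ee_rot: [-0.133, 0.991, -0.0, 0.001]
contact_force: [0.8, -1.0, 3.4]
gripper_width: 37.6
```

Call:
move_arm(steps=[[-1,0,0,3,0,0,0],[-1,0,0,8,0,0,0],[-1,0,0,18,0,0,0],[-1,0,0,38,0,0,0],[-1,0,0,58,0,0,0]])

```text
clock: 12.93
position: [471.6, -307.5, 60.5]
ee_rot: [-0.133, 0.991, 0.001, -0.001]
contact_force: [-0.1, -0.4, -2.0]
gripper_width: 37.7
```

Call:
move_arm(steps=[[-1,0,0,0,0,0,0]])

```text
clock: 13.02
position: [474.9, -308.9, 64.5]
ee_rot: [-0.133, 0.991, -0.002, 0.003]
contact_force: [-0.2, -0.8, -0.1]
gripper_width: 37.8
```

```bash
python3 - <<'E'
from h import *
np.set_printoptions(precision=2,suppress=True)
s=readout.read_state();print(s['clock'],s['position'],s['contact_force'],s['gripper_width'])
p=optics.get_image('wrist'); save('w11.png',p['frame']);np.save('w11.npy',p,allow_pickle=True)
E
```

```text
13.0167 [ 474.93 -308.88   64.51] [-0.2  -0.81 -0.13] 37.78443318919783
```

View pics/w11.png

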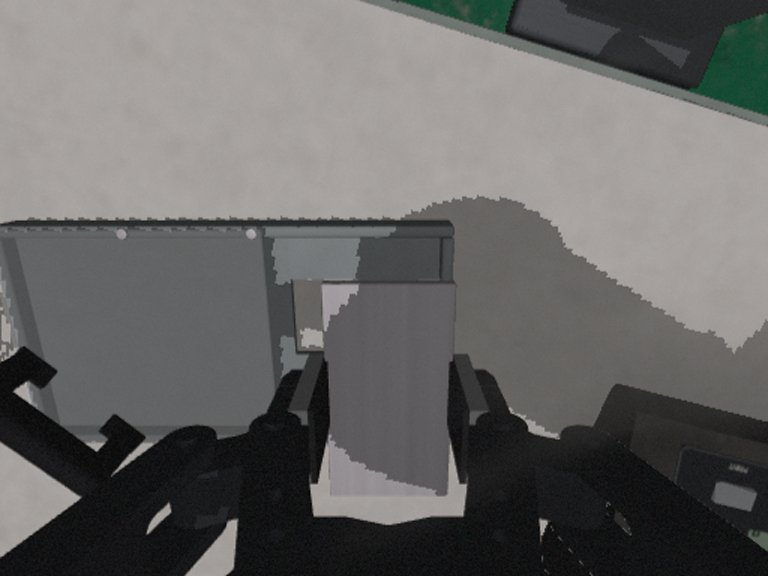

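```bash
python3 - <<'E'
from h import *
np.set_printoptions(precision=2,suppress=True)
p=np.load('w11.npy',allow_pickle=True).item()
s=readout.read_state();Rc=R.from_quat(s['ee_rot'])
for z in (71,73,75,77):
  a=[Rc.inv().apply(atz(p,np.array(u)/1.5,z)-s['position']) for u in [(322,283),(455,283),(330,495),(447,495)]]
  print(z,np.array(a)[:,:2].ravel(), a[1][1]-a[0][1])
E
```

```text
71 [ 34.38 -21.42  34.47  18.96 -44.04 -21.83 -43.85  19.57] 40.376911823634224
73 [ 34.98 -21.13  35.07  18.66 -42.29 -21.53 -42.11  19.26] 39.78503203560156
75 [ 35.58 -20.83  35.66  18.36 -40.54 -21.23 -40.36  18.96] 39.19315224756892
77 [ 36.18 -20.54  36.26  18.07 -38.8  -20.93 -38.62  18.65] 38.601272459536204
```

Call:
move_arm(steps=[[-1,-3,0,38,0,0,0],[-1,-8,5,76,0,0,0.1],[-1,-15,25,110,0,0,0.22],[-1,-25,55,135,0,0,0.34],[-1,-35,90,150,0,0,0.46]])

```text
clock: 13.48
position: [437.9, -217.9, 212.3]
ee_rot: [-0.357, 0.934, -0.001, 0.001]
contact_force: [1.4, 0.6, -0.7]
gripper_width: 37.8
```

Call:
move_arm(steps=[[-1,0,35,5,0,0,0.12],[-1,0,70,5,0,0,0.24],[-1,0,108,5,0,0,0.36],[-1,0,146,5,0,0,0.48],[-1,0,184,5,0,0,0.6]])

```text
clock: 13.9
position: [436.2, -32.4, 214.5]
ee_rot: [-0.618, 0.786, 0.001, -0.001]
contact_force: [0.6, -0.2, -0.2]
gripper_width: 37.8
```

Call:
move_arm(steps=[[-1,0,38,0,0,0,0.12],[-1,3,76,0,0,0,0.24],[-1,6,114,0,0,0,0.36],[-1,10,152,-10,0,0,0.48],[-1,15,190,-30,0,0,0.6]])

```text
clock: 14.32
position: [452.8, 157.2, 187.0]
ee_rot: [0.823, -0.568, 0.001, -0.002]
contact_force: [0.9, 0.2, -1.1]
gripper_width: 37.9
```

Call:
move_arm(steps=[[-1,5,30,-30,0,0,0.024],[-1,5,55,-55,0,0,0.024],[-1,5,58,-70,0,0,0.024],[-1,5,58,-70,0,0,0.024],[-1,5,58,-70,0,0,0.024]])

```text
clock: 14.73
position: [456.5, 212.0, 114.6]
ee_rot: [0.828, -0.561, -0.0, 0.002]
contact_force: [0.7, -0.2, 0.2]
gripper_width: 37.7
```

```bash
python3 - <<'E'
from h import *
np.set_printoptions(precision=2,suppress=True)
s=readout.read_state();print(s['clock'],s['position'],s['contact_force'],s['gripper_width'],s['joints']);print(R.from_quat(s['ee_rot']).as_matrix())
p=optics.get_image('wrist'); save('w12.png',p['frame']);np.save('w12.npy',p,allow_pickle=True)
E
```

```text
14.7333 [456.47 212.05 114.63] [ 0.68 -0.21  0.19] 37.66690363186172 [ 0.76  0.3  -0.44 -0.   -0.83 -0.38]
[[ 0.37 -0.93 -0.  ]
 [-0.93 -0.37 -0.  ]
 [ 0.    0.   -1.  ]]
```

View pics/w12.png

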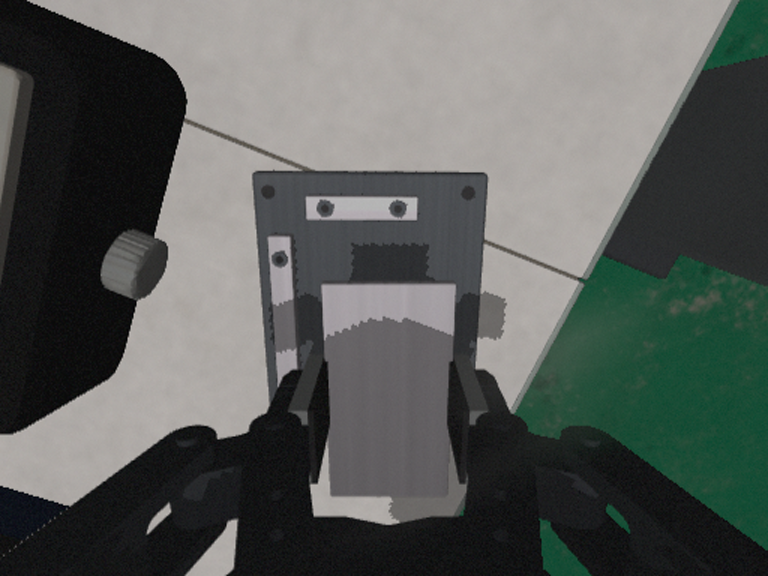

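```bash
python3 - <<'E'
from h import *
np.set_printoptions(precision=2,suppress=True)
p=np.load('w12.npy',allow_pickle=True).item()
L=[((252,172),(20,-23,14)),((487,173),(-100,-23,14)),((268,236),(12,8,23)),((291,236),(0,8,23)),((306,197),(-8,-12,23)),((416,197),(-64,-12,23)),((306,220),(-8,0,23)),((417,220),(-64,0,23))]
pr=[(p,X,np.array(u)/1.5) for u,X in L]
q,r=fitpose(pr,[516,193,.38]);print(q);print(r)
s=readout.read_state()
yaw=q[2];c,sn=np.cos(yaw),np.sin(yaw)
d=s['position'][:2]-q[:2];print('tcp in stage',c*d[0]+sn*d[1],-sn*d[0]+c*d[1])
x=R.from_quat(s['ee_rot']).as_matrix()[:,0];print('tool x ang',np.arctan2(x[1],x[0]),'want',yaw-np.pi/2)
E
```

```text
[515.75 193.74   0.38]
[[-0.59  0.07]
 [ 1.04 -0.13]
 [-0.61  0.11]
 [-0.12  0.15]
 [-0.87 -0.52]
 [ 1.39 -0.31]
 [-0.09  0.33]
 [ 0.38  0.52]]
tcp in stage -47.4927039477677 38.74736674027925
tool x ang -1.1907955244476407 want -1.1932809275681084
```

Call:
move_arm(steps=[[-1,0,2,-30,0,0,0],[-1,0,2,-55,0,0,0],[-1,0,2,-75,0,0,0],[-1,0,2,-85,0,0,0],[-1,0,2,-88,0,0,0]])

```text
clock: 15.2
position: [457.4, 213.7, 27.5]
ee_rot: [0.828, -0.561, -0.0, 0.001]
contact_force: [0.4, 0.5, -1.2]
gripper_width: 38.1
```

Call:
move_arm(steps=[[-1,0,0,0,0,0,0],[-1,0,0,0,0,0,0]])

```text
clock: 15.37
position: [458.5, 215.2, 29.2]
ee_rot: [0.828, -0.561, 0.0, -0.001]
contact_force: [-0.3, -0.4, -0.5]
gripper_width: 37.7
```

Call:
move_arm(steps=[[-1,0,0,-6,0,0,0],[-1,0,0,-10,0,0,0],[-1,0,0,-13,0,0,0],[-1,0,0,-15,0,0,0],[-1,0,0,-15,0,0,0]])

```text
clock: 15.78
position: [457.5, 214.8, 13.0]
ee_rot: [0.828, -0.561, 0.0, 0.0]
contact_force: [-1.3, -0.8, 2.9]
gripper_width: 37.3
```

Call:
move_arm(steps=[[-1,0,0,-1,0,0,0],[-1,0,0,-2,0,0,0],[-1,0,0,-2,0,0,0]])

```text
clock: 16.03
position: [457.5, 214.8, 12.9]
ee_rot: [0.828, -0.56, 0.0, 0.0]
contact_force: [-5.8, -1.7, 18.0]
gripper_width: 37.5
```

Call:
move_arm(steps=[[-1,0,0,2,0,0,0],[-1,0,0,2,0,0,0],[0.15,0,0,2,0,0,0],[0.15,0,0,2,0,0,0],[0.15,0,0,4,0,0,0]])

```text
clock: 16.45
position: [457.2, 214.5, 14.2]
ee_rot: [0.828, -0.561, -0.0, 0.001]
contact_force: [0.2, -0.6, -0.7]
gripper_width: 49.0
```

Call:
move_arm(steps=[[0.15,0,0,4,0,0,0],[0.15,0,0,20,0,0,0],[0.15,0,0,50,0,0,0],[0.15,0,0,80,0,0,0],[0.15,0,0,80,0,0,0]])

```text
clock: 16.87
position: [460.8, 217.2, 100.5]
ee_rot: [0.828, -0.56, 0.002, -0.005]
contact_force: [-0.1, -0.4, -0.8]
gripper_width: 49.3
```

Call:
move_arm(steps=[[-0.5,0,0,0,0,0,0],[-1,0,0,0,0,0,0]])

```text
clock: 17.03
position: [457.1, 214.5, 94.7]
ee_rot: [0.828, -0.561, -0.0, -0.0]
contact_force: [-1.0, -0.3, -1.0]
gripper_width: 26.0
```

```bash
python3 - <<'E'
from h import *
np.set_printoptions(precision=2,suppress=True)
s=readout.read_state();print(s['clock'],s['position'],s['contact_force'],s['gripper_width'])
p=optics.get_image('wrist'); save('w13.png',p['frame']);np.save('w13.npy',p,allow_pickle=True)
E
```

```text
17.0333 [457.11 214.52  94.74] [-0.97 -0.25 -0.97] 25.995730125072544
```

View pics/w13.png

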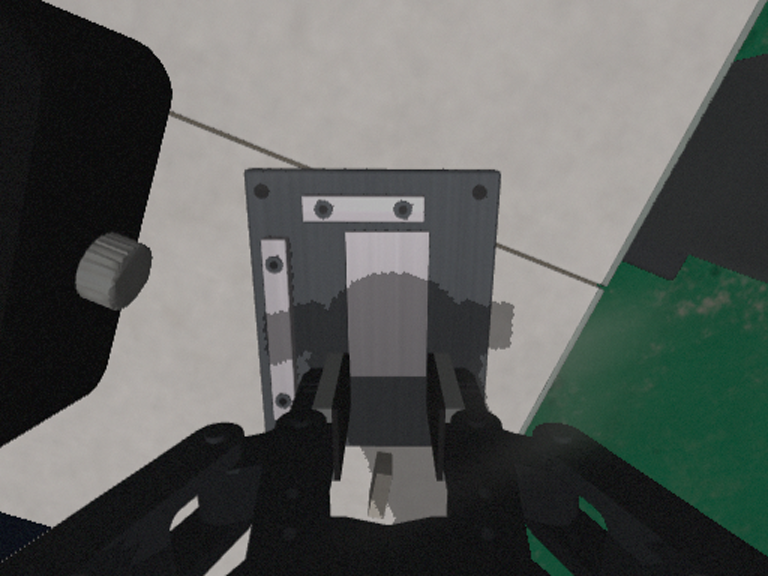

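```bash
cat > cs.py <<'E'
from h import *
S=[515.9,193.5,0.378]
def tostage(P):
    c,s=np.cos(S[2]),np.sin(S[2]); d=np.array(P)[:2]-S[:2]; return np.array([c*d[0]+s*d[1],-s*d[0]+c*d[1]])
def toworld(P):
    c,s=np.cos(S[2]),np.sin(S[2]); return np.array([S[0]+c*P[0]-s*P[1],S[1]+s*P[0]+c*P[1]])
E
python3 - <<'E'
from cs import *
np.set_printoptions(precision=2,suppress=True)
p=np.load('w13.npy',allow_pickle=True).item()
for u in [(346,233),(428,233),(347,377),(429,377)]: print('coupon',tostage(atz(p,np.array(u)/1.5,18)))
for u in [(289,238),(302,221),(425,221)]: print('rail',tostage(atz(p,np.array(u)/1.5,23)))
print('tcp',tostage([457.1,214.5]))
for t in [(-90,38),(-60,38),(-20,110)]: print(t,toworld(t))
E
```

```text
coupon [-27.53   6.01]
coupon [-66.33   5.94]
coupon [-26.18  81.76]
coupon [-68.89  81.67]
rail [-1.47  7.48]
rail [-7.92 -0.44]
rail [-64.38  -0.54]
tcp [-46.9   41.22]
(-90, 38) [418.23 195.6 ]
(-60, 38) [446.11 206.67]
(-20, 110) [456.72 288.35]
```

Call:
move_arm(steps=[[-1,-22,-8,0,0,0,0],[-1,-45,-15,-10,0,0,0],[-1,-45,-15,-35,0,0,0],[-1,-45,-15,-58,0,0,0],[-1,-45,-15,-68,0,0,0]])

```text
clock: 17.5
position: [410.3, 197.9, 23.7]
ee_rot: [0.828, -0.561, -0.001, 0.003]
contact_force: [0.2, -0.1, -0.8]
gripper_width: -0.4
```

Call:
move_arm(steps=[[-1,0,0,0,0,0,0],[-1,0,0,-4,0,0,0],[-1,0,0,-7,0,0,0],[-1,0,0,-7,0,0,0]])

```text
clock: 17.83
position: [412.5, 199.7, 19.6]
ee_rot: [0.828, -0.561, -0.0, 0.0]
contact_force: [-0.1, 0.4, 1.2]
gripper_width: -0.3
```

Call:
move_arm(steps=[[-1,0,0,-2,0,0,0],[-1,0,0,-3.5,0,0,0],[-1,0,0,-3.5,0,0,0]])

```text
clock: 18.08
position: [412.5, 199.8, 16.4]
ee_rot: [0.828, -0.561, 0.0, -0.0]
contact_force: [0.6, 0.5, -0.3]
gripper_width: 0.0
```

```bash
python3 - <<'E'
from cs import *
np.set_printoptions(precision=2,suppress=True)
s=readout.read_state();print(s['clock'],s['position'],s['contact_force'],tostage(s['position']))
p=optics.get_image('wrist'); save('w14.png',p['frame'])
E
```

```text
18.0833 [412.52 199.77  16.4 ] [ 0.57  0.49 -0.3 ] [-93.76  43.98]
```

View pics/w14.png

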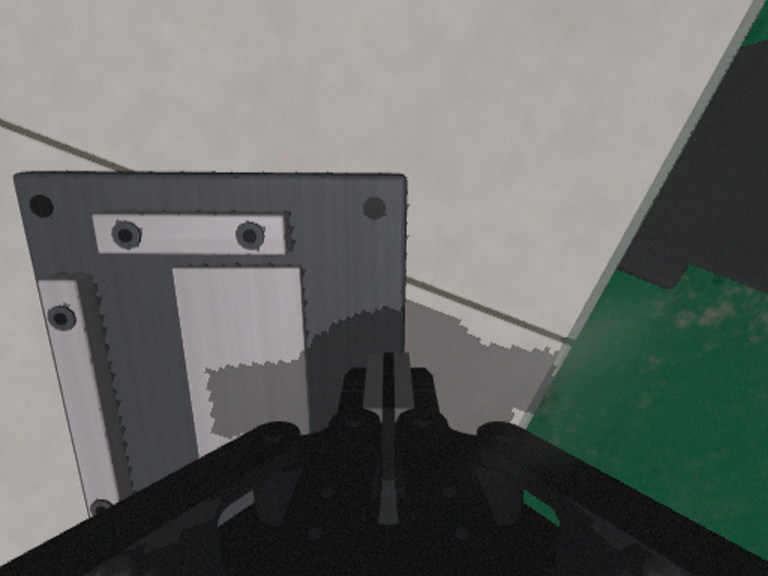

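Call:
move_arm(steps=[[-1,4.6,1.8,0,0,0,0],[-1,9.3,3.7,0,0,0,0],[-1,13.9,5.5,0,0,0,0],[-1,18.6,7.4,0,0,0,0],[-1,21.4,8.5,0,0,0,0]])

```text
clock: 18.55
position: [434.8, 208.7, 16.3]
ee_rot: [0.828, -0.561, 0.0, -0.0]
contact_force: [-0.6, -0.5, 0.8]
gripper_width: 0.2
```

```bash
python3 - <<'E'
from cs import *
np.set_printoptions(precision=2,suppress=True)
s=readout.read_state();print(s['clock'],s['position'],s['contact_force'],tostage(s['position']))
p=optics.get_image('wrist'); save('w15.png',p['frame'])
E
```

```text
18.55 [434.79 208.7   16.3 ] [-0.62 -0.47  0.83] [-69.77  44.06]
```

View pics/w15.png

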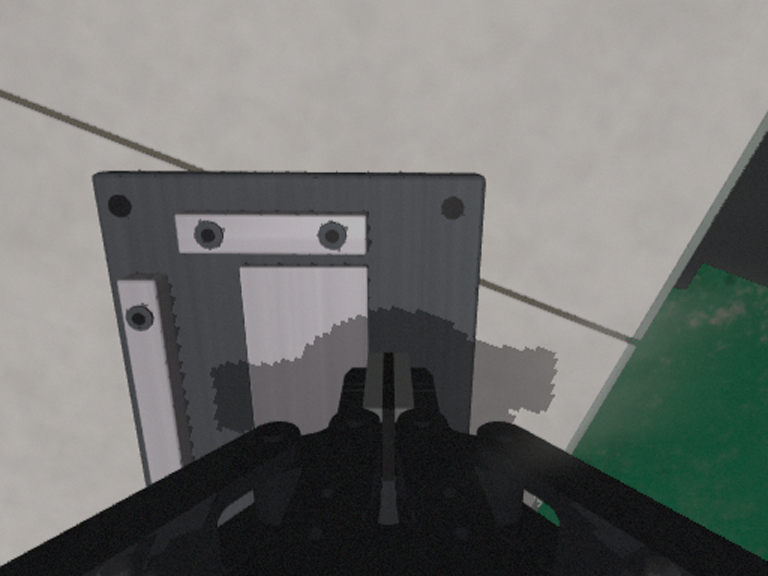

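Call:
move_arm(steps=[[-1,3.7,1.5,0,0,0,0],[-1,7.4,3,0,0,0,0],[-1,11.1,4.4,0,0,0,0],[-1,14,5.5,0,0,0,0],[-1,15.8,6.3,0,0,0,0]])

```text
clock: 19.02
position: [450.1, 214.7, 16.3]
ee_rot: [0.828, -0.561, 0.0, -0.0]
contact_force: [-0.4, 0.1, 0.4]
gripper_width: 0.3
```

```bash
python3 - <<'E'
from cs import *
np.set_printoptions(precision=2,suppress=True)
s=readout.read_state();print(s['clock'],s['position'],s['contact_force'],tostage(s['position']))
p=optics.get_image('wrist'); save('w16.png',p['frame'])
E
```

```text
19.0167 [450.13 214.75  16.26] [-0.41  0.07  0.4 ] [-53.28  44.02]
```

View pics/w16.png

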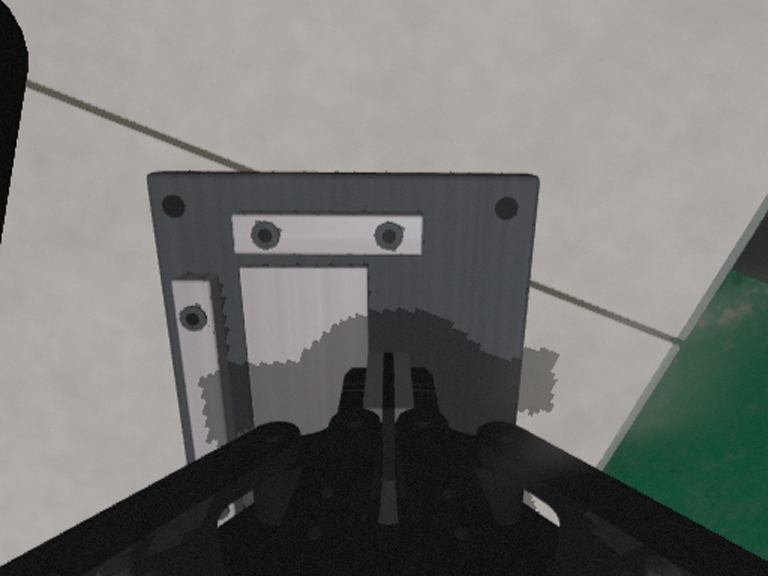

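Call:
move_arm(steps=[[-1,1.9,0.7,0,0,0,0],[-1,3.3,1.3,0,0,0,0],[-1,4.2,1.7,0,0,0,0],[-1,5.1,2,0,0,0,0],[-1,5.1,2,0,0,0,0]])

```text
clock: 19.48
position: [454.9, 216.6, 16.3]
ee_rot: [0.828, -0.561, 0.0, -0.0]
contact_force: [-0.8, -1.4, -0.7]
gripper_width: -0.2
```

Call:
move_arm(steps=[[-1,0.9,0.4,0,0,0,0],[-1,0.9,0.4,0,0,0,0]])

```text
clock: 19.65
position: [455.8, 217.0, 16.3]
ee_rot: [0.828, -0.561, 0.0, -0.0]
contact_force: [0.3, -0.4, 0.6]
gripper_width: 0.3
```

Call:
move_arm(steps=[[-1,0.9,0.4,0,0,0,0],[-1,0.9,0.4,0,0,0,0]])

```text
clock: 19.82
position: [456.7, 217.4, 16.3]
ee_rot: [0.828, -0.561, 0.0, -0.0]
contact_force: [-1.2, 0.2, -0.4]
gripper_width: 0.1
```

Call:
move_arm(steps=[[-1,0.9,0.4,0,0,0,0],[-1,0.9,0.4,0,0,0,0]])

```text
clock: 19.98
position: [457.3, 217.6, 16.2]
ee_rot: [0.828, -0.561, -0.0, 0.0]
contact_force: [-1.3, -0.5, 1.7]
gripper_width: 0.3
```

```bash
python3 - <<'E'
from cs import *
np.set_printoptions(precision=2,suppress=True)
s=readout.read_state();print(s['clock'],s['position'],s['contact_force'],tostage(s['position']))
p=optics.get_image('wrist'); save('w17.png',p['frame'])
E
```

```text
19.9833 [457.28 217.58  16.19] [-1.26 -0.51  1.73] [-45.6   44.02]
```

View pics/w17.png

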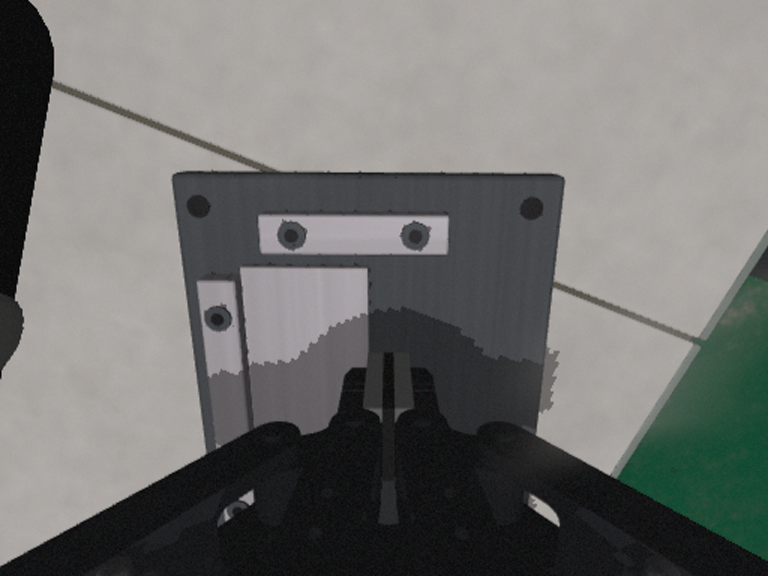

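Call:
move_arm(steps=[[-1,0.9,0.4,0,0,0,0],[-1,0.9,0.4,0,0,0,0]])

```text
clock: 20.2
position: [457.4, 217.4, 15.9]
ee_rot: [0.828, -0.561, -0.0, 0.001]
contact_force: [-3.1, -0.6, 0.6]
gripper_width: 0.0
```

Call:
move_arm(steps=[[-1,0.9,0.4,0,0,0,0],[-1,0.9,0.4,0,0,0,0]])

```text
clock: 20.37
position: [457.6, 217.2, 15.7]
ee_rot: [0.828, -0.561, -0.001, 0.002]
contact_force: [-4.3, -0.4, 1.9]
gripper_width: 0.2
```

Call:
move_arm(steps=[[-1,-3,-1.2,0,0,0,0],[-1,-7.5,-3,0.5,0,0,0],[-1,-8,-3,12,0,0,0],[-1,-8,-3,32,0,0,0],[-1,-8,15,40,0,0,0]])

```text
clock: 20.78
position: [451.7, 232.6, 58.1]
ee_rot: [0.827, -0.562, 0.0, -0.001]
contact_force: [-0.6, 1.0, 1.4]
gripper_width: -0.1
```

Call:
move_arm(steps=[[-1,2,25,0,0,0,0],[-1,4,52,0,0,0,0],[-1,4,52,0,0,0,0],[-1,4,52,0,0,0,0]])

```text
clock: 21.12
position: [455.8, 287.3, 56.6]
ee_rot: [0.828, -0.56, 0.0, -0.001]
contact_force: [-0.2, 0.1, 0.1]
gripper_width: -0.2
```

```bash
python3 - <<'E'
from cs import *
np.set_printoptions(precision=2,suppress=True)
s=readout.read_state();print(s['clock'],s['position'],s['contact_force'],tostage(s['position']))
p=optics.get_image('wrist'); save('w18.png',p['frame'])
E
```

```text
21.1167 [455.76 287.27  56.62] [-0.2   0.1   0.08] [-21.28 109.34]
```

View pics/w18.png

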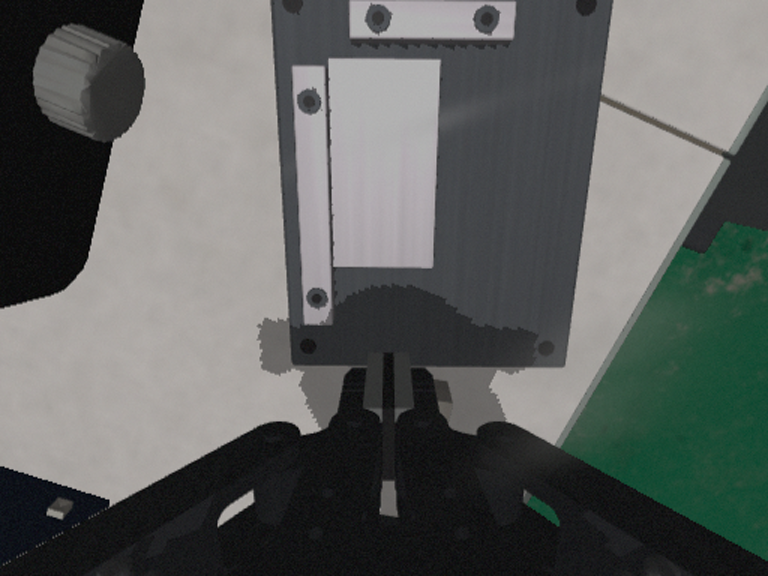

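Call:
move_arm(steps=[[-1,0,0,-15,0,0,0],[-1,0,0,-30,0,0,0],[-1,0,0,-38,0,0,0],[-1,0,0,-38,0,0,0]])

```text
clock: 21.5
position: [454.2, 283.7, 16.6]
ee_rot: [0.828, -0.561, -0.0, 0.002]
contact_force: [-0.3, 0.2, 0.6]
gripper_width: 0.2
```

Call:
move_arm(steps=[[-1,0,0,-2,0,0,0],[-1,0,0,-2,0,0,0],[-1,0,0,-2,0,0,0]])

```text
clock: 21.75
position: [455.7, 285.7, 16.9]
ee_rot: [0.828, -0.561, 0.0, -0.001]
contact_force: [-1.1, 0.7, 1.1]
gripper_width: -0.1
```

Call:
move_arm(steps=[[-1,1.1,-2.8,-0.6,0,0,0],[-1,2.2,-5.6,-0.6,0,0,0],[-1,3.3,-8.4,-0.6,0,0,0],[-1,4.4,-11.1,-0.6,0,0,0],[-1,5.2,-13,-0.6,0,0,0]])

```text
clock: 22.17
position: [460.6, 272.1, 15.8]
ee_rot: [0.828, -0.561, -0.0, -0.0]
contact_force: [-0.5, 0.0, -0.3]
gripper_width: -0.1
```

```bash
python3 - <<'E'
from cs import *
np.set_printoptions(precision=2,suppress=True)
s=readout.read_state();print(s['clock'],s['position'],s['contact_force'],tostage(s['position']))
p=optics.get_image('wrist'); save('w19.png',p['frame'])
E
```

```text
22.1667 [460.63 272.12  15.78] [-0.52  0.02 -0.32] [-22.35  93.46]
```

View pics/w19.png

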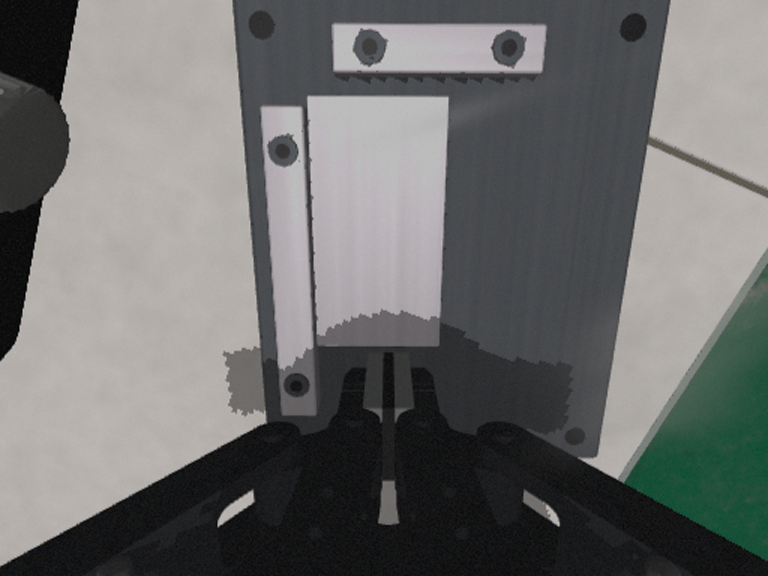

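Call:
move_arm(steps=[[-1,0.7,-1.9,0.3,0,0,0],[-1,1.5,-3.7,0.3,0,0,0],[-1,1.9,-4.6,0.3,0,0,0],[-1,2.2,-5.6,0.3,0,0,0],[-1,2.2,-5.6,0.3,0,0,0]])

```text
clock: 22.63
position: [462.8, 266.9, 16.0]
ee_rot: [0.828, -0.561, 0.0, -0.0]
contact_force: [0.1, 0.4, 0.1]
gripper_width: 0.1
```

Call:
move_arm(steps=[[-1,0.4,-0.9,0,0,0,0],[-1,0.4,-0.9,0,0,0,0]])

```text
clock: 22.8
position: [463.1, 266.0, 16.0]
ee_rot: [0.828, -0.561, 0.0, -0.0]
contact_force: [0.6, 0.5, -0.3]
gripper_width: 0.1
```

```bash
python3 - <<'E'
from cs import *
np.set_printoptions(precision=2,suppress=True)
s=readout.read_state();print(s['clock'],s['position'],s['contact_force'],tostage(s['position']))
p=optics.get_image('wrist'); save('w20.png',p['frame'])
E
```

```text
22.8 [463.14 266.03  16.01] [ 0.65  0.46 -0.29] [-22.27  86.89]
```

View pics/w20.png

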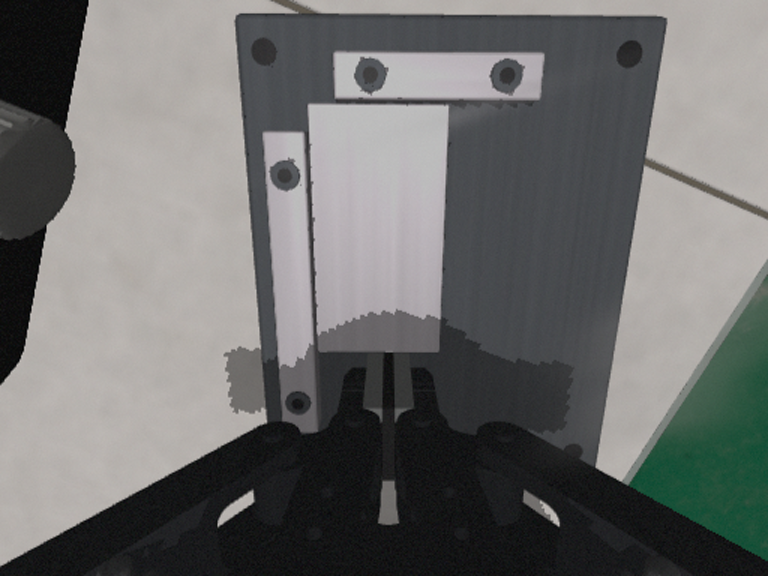

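Gap to the short rail is now about 1 mm (rail inner edge v≈100, coupon end v≈104). Push on by small steps until force builds.

Call:
move_arm(steps=[[-1,0.4,-0.9,0,0,0,0],[-1,0.4,-0.9,0,0,0,0]])

```text
clock: 23.02
position: [463.5, 265.3, 16.0]
ee_rot: [0.828, -0.561, -0.0, -0.0]
contact_force: [-0.7, 0.4, 0.5]
gripper_width: -0.1
```

Call:
move_arm(steps=[[-1,0.4,-0.9,0,0,0,0],[-1,0.4,-0.9,0,0,0,0]])

```text
clock: 23.18
position: [464.1, 265.0, 16.3]
ee_rot: [0.828, -0.561, -0.0, -0.001]
contact_force: [-2.0, 3.3, 1.1]
gripper_width: -0.1
```

Call:
move_arm(steps=[[-1,0.4,-0.9,0,0,0,0],[-1,0.4,-0.9,0,0,0,0]])

```text
clock: 23.35
position: [464.7, 264.7, 16.6]
ee_rot: [0.828, -0.561, -0.0, -0.001]
contact_force: [-4.0, 4.3, 3.5]
gripper_width: -0.0
```

Call:
move_arm(steps=[[-1,-1.5,3.7,0,0,0,0],[-1,-3.7,9.3,0,0,0,0],[-1,-3.7,9.3,15,0,0,0],[-1,-3.7,9.3,45,0,0,0],[-1,-3.7,9.3,75,0,0,0]])

```text
clock: 23.77
position: [459.4, 271.6, 90.3]
ee_rot: [0.828, -0.561, -0.0, 0.003]
contact_force: [1.5, 0.8, 0.6]
gripper_width: -0.1
```

Call:
move_arm(steps=[[-1,-2,-35,10,0,0,0],[-1,-2,-35,10,0,0,0],[-1,-2,-35,10,0,0,0]])

```text
clock: 24.02
position: [458.1, 236.5, 101.4]
ee_rot: [0.827, -0.562, -0.0, -0.0]
contact_force: [0.0, -0.2, -0.8]
gripper_width: 0.2
```

```bash
python3 - <<'E'
from cs import *
np.set_printoptions(precision=2,suppress=True)
s=readout.read_state();print(s['clock'],s['position'],tostage(s['position']))
p=optics.get_image('wrist'); np.save('w21.npy',p,allow_pickle=True); save('w21.png',p['frame']); cv2.imwrite('pics/w21c.png',cv2.resize(p['frame'][100:270,150:350],None,fx=4,fy=3.5,interpolation=cv2.INTER_CUBIC)[:600])
E
```

```text
24.0167 [458.14 236.45 101.44] [-37.83  61.23]
```

View pics/w21.png

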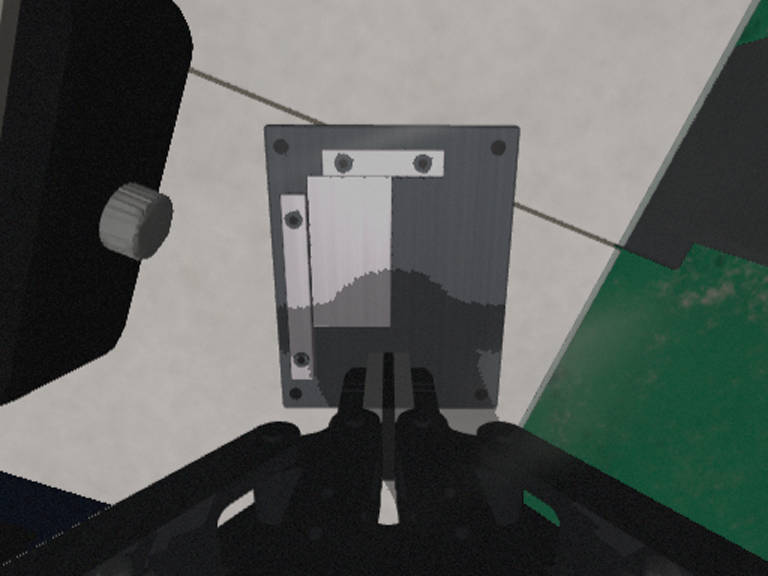

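View pics/w21c.png

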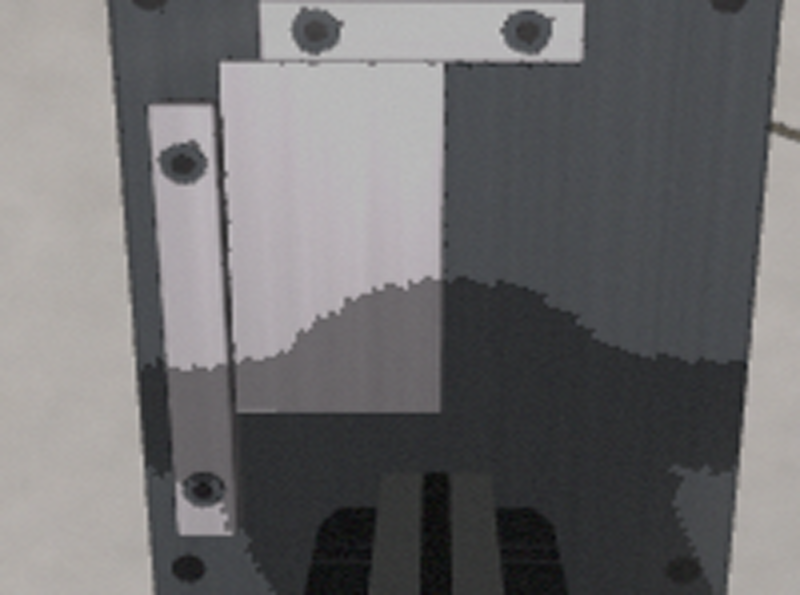

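```bash
python3 - <<'E'
from cs import *
np.set_printoptions(precision=2,suppress=True)
p=np.load('w21.npy',allow_pickle=True).item()
C=lambda U:[(U[0]+.5)/4-.5+150,(U[1]+.5)/3.5-.5+100]
# features crop px
L=[((262,61),(-8,0,23)),((583,61),(-64,0,23)),((213,103),(0,8,23)),((148,105),(12,8,23)),((236,534),(0,104,23)),((178,535),(12,104,23))]
pr=[(p,X,C(u)) for u,X in L]+[(p,X,np.array(u)/1.5) for u,X in [((264,126),(20,-23,14)),((519,127),(-100,-23,14)),((284,407),(20,127,14)),((497,408),(-100,127,14))]]
q,r=fitpose(pr,[516,193,.38]);print(q);print(r)
# scale-corrected: compare expected coupon corners
M=R.from_rotvec([0,0,q[2]]).as_matrix()
E=[(0,0,18),(-40,0,18),(0,76,18),(-40,76,18)]; obs=[(220,62),(444,62),(236,412),(441,412)]
for X,o in zip(E,obs): print(X,proj(p,M@np.array(X,float)+[q[0],q[1],0])[0]-C(o))
# local homography on planes via rails z23 -> measure coupon edges
t=optics.get_image('top');sd=optics.get_image('side')
cv2.imwrite('pics/t21.png',cv2.resize(t['frame'][160:260,100:390],None,fx=2.7,fy=2.7,interpolation=cv2.INTER_CUBIC))
for n in ['tray','beaker','jar','bottle','block']:
    for k,pp in (('top',t),('side',sd)):
        print(n,k,[(np.round(x['uv']),round(x['conf'],2),atz(pp,x['uv'],0)[:2]) for x in nets.tip_of(n,pp)[:2]])
E
```

```text
[516.08 193.4    0.37]
[[-0.61  0.38]
 [ 0.23  0.69]
 [ 0.62  0.09]
 [-0.32 -0.55]
 [ 0.73  0.5 ]
 [ 0.02  0.15]
 [-1.18 -1.45]
 [ 1.12 -1.45]
 [-1.05  0.8 ]
 [ 0.18  0.7 ]]
(0, 0, 18) [-0.48 -0.42]
(-40, 0, 18) [ 0.19 -0.2 ]
(0, 76, 18) [ 0.17 -0.09]
(-40, 76, 18) [0.37 0.11]
tray top [(array([313., 196.]), 0.89, array([ 509.88, -373.14])), (array([395., 198.]), 0.86, array([ 497.46, -667.5 ]))]
tray side [(array([249., 249.]), 0.72, array([ 500.58, -372.83])), (array([250., 150.]), 0.72, array([484.68, 260.01]))]
beaker top [(array([350., 189.]), 0.44, array([ 534.21, -507.61]))]
beaker side [(array([260., 279.]), 0.71, array([ 536.78, -498.31])), (array([250., 155.]), 0.4, array([482.22, 216.35]))]
jar top [(array([147., 202.]), 0.46, array([493.5 , 231.41]))]
jar side [(array([227., 188.]), 0.54, array([405.27, -32.43]))]
bottle top [(array([247., 224.]), 0.74, array([ 407.15, -130.72]))]
bottle side [(array([225., 201.]), 0.62, array([ 403.7 , -119.96])), (array([262., 250.]), 0.18, array([ 543.53, -377.52]))]
block top [(array([121., 222.]), 0.49, array([421.42, 322.29]))]
block side []
```

View pics/t21.png

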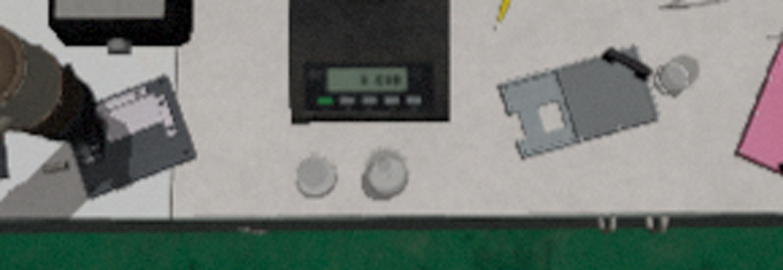

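```bash
python3 -c "
from h import *
print(readout.read_state()['clock']); print(workorder.job_done())"
```

```text
24.6667
the job is handed in; nothing more can be done
None
```

The job is handed in at about 24.7 s of the 72 s allowed; no verdict was reported.

**What was done:**
- I gripped the grey tray's handle and tipped it about 25° on its corner. An overlay of the pocket on the wrist picture matched the coupon, so it had slid home.
- I set the tray flat and let go, then picked the coupon out by the notch.
- I lowered it to about 4 mm above the stage and let it drop, because the fingertips reached below it. I then pushed it with shut fingers against the long rail, then the short one. Contact force rose to about 4–6 N at each stop.

**Last checks:**
- **Coupon:** its corners in the final wrist picture lie within about 0.5 pixel (about 0.4 mm) of where they should be at home, with a skew of about 0.006 rad.
- **Tray:** the grip-pose estimate put it about 2 mm from where it stood, tilted 0.2°, just before release. The later top and side pictures show it standing flat.
- **Bystanders:** beaker, bottle and jar are standing, as close to their first positions as the networks can tell. They differed by up to about 14 mm between views, and the bottle's top-view reading shifted about 12 mm, but nothing touched these things.
- **Gauge block:** it still stands, as seen in the wrist and top pictures. Its top-view reading moved about 8 mm, which is network noise. The network did not find it in either side view.
- **Disagreements:** the wrist camera's scale came out about 1% off. One low-confidence top-view "jar" result was really the stage.

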